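Load the floating tilt stage and hold the stamp slide flush on it

ROBOT

A 6-joint arm with a two-finger parallel gripper is mounted at the origin on the work surface. World frame = base frame: x ahead of the robot, y to its left, z up, the work surface at z = 0. Lengths are in mm, angles in degrees, forces in N, time in s.
With the tool pointing down it reaches from about 300 to 850 mm from the base axis. Payload 4.2 kg.
Tool frame: the origin (TCP) lies on the centre line of the jaws, within the pads' length; the fingertips stand 8 mm ahead of it and the grasp point (between the pads) lies 11 mm behind it; z points along the fingers, y is the line along which they close (so a half turn about z gives the same grasp; the last joint's range is limited). The gripper opens to 91 mm and grips with 3 to 60 N. Pads are 32 mm wide; open, the fingers measure 118 mm over their backs; the gripper's body (76 mm by 178 mm) begins 60 mm behind the grasp point.
Start: joints at [-72.651, 18.312, 89.639, -0, 72.044, -1.146], TCP at [182.407, -545.317, 221.976] pointing down, gripper open.
Joint ranges: [-177.97, 177.97], [-48.28, 115.42], [12.27, 149.76], [-77.06, 257.06], [2.81, 150.46], [-146.56, 146.56]. Speed limits (degrees/s): [147.25, 147.25, 180, 180, 180, 180].

INTERFACE

Orientations are given as [roll, pitch, yaw] about the fixed x, y, z axes, in that order (R = Rz(yaw) Ry(pitch) Rx(roll)).
In Python, from workcell import telemetry, eyes, ticket gives the robot as it stands. The module is installed in compiled form; this text tells all that it offers.
- The arm moves only by the shell command python3 -m crank 'ROWS' [OPENING] [FORCE]. ROWS is JSON, a list of rows, each an object of numbers: "dx", "dy", "dz": the shift along the world's x, y, z normalised to -1 to 1, where 1 is 80 cm; "yaw": the turn about the world's z normalised to -1 to 1, where 1 is 5 degrees. A call has 1 to 10 rows; each row shifts and turns the commanded pose from where the row before left it; what a row does not reach is not made up. A row lasts 1/8 s, in which the tool goes at most 62.5 mm and 10.7 degrees, less where a joint would pass 70% of its speed; a pose out of reach is approached as far as the arm can. A call with a number of a shift or a turn outside -1 to 1 is refused whole. A call with a gripper value outside its range is refused whole. OPENING is the opening, from 0 (shut) to 1 (fully open), set as the call begins (- or left out, the last holds). The fingers move at their own pace and stop on an object; FORCE is the grip in N (left out, the last holds). Time passes only in rows, so rows that do not move let the fingers close. It gives the time, the measured TCP pose, the force, the opening and the grip force at its end, in the units of the state.
- telemetry.state(): the state, without advancing time (a new reading comes with each control period).
- eyes.grab_frame(name): name is "side" or "top"; returns the picture (420x560x3 uint8, red, green, blue); there is no depth.
- eyes.calibration(name): a dict with "camera_matrix" (3x3 intrinsics, pixels), "world_from_camera" (4x4, takes a point from camera to world coordinates). Camera axes: x right, y down, z forward; pixel columns grow to the right and rows downward; lengths in mm; the calibration is good to about 2 mm. A picture is of the moment at which its call begins. calibration takes no time and is no camera call.
- ticket.job_done(): hands the job in; it is judged then, once.
The state is a dict: "time_s": time; "qpos": joint angles; "qvel": joint speeds; "effort": joint torques, N m; "ee_pos": TCP position; "ee_rot": TCP orientation; "force": force on the tool from outside, world axes, zero at the start; "torque": the same for the moment, N m; "gripper_width": finger opening in mm; "gripper_force": force on a finger pad.
Only numpy, scipy, OpenCV 4.12 (cv2) and the standard library are available. Lean on these libraries where they do the work, as an engineer would, in place of code of your own. Each camera call takes 0.05 s, during which the arm holds its last target. There are 200 camera calls.

TASK

First bring the sprung sample stage to its working height: stand on its side pan the one brass disc that makes the red pointer rest inside the green band of the scale, and let go of it. Then pick up the glass stamp slide by its blue bar, tilt it to match the stage's sloped face and press it gently down, square on the yellow corner marks, so that it lies flush all over. Finish while still gripping the slide and holding it lightly pressed there; leave the dish, vial and tape where they are.

Things in the scene. Friction and masses are not known exactly. Their poses are not given: they have to be found in the camera images.
- stage: Fixed foot of the stage: dark steel plate 140 x 170 x 12 mm with a grey housing 64 mm square, 62 mm tall, on its middle. Origin: centre of the underside, on the table; y points to the pan's side. At x +20, y -77 mm stands a white scale 22 mm wide, 140 mm tall, its green band 90 to 100 mm above the table.
- carriage (a joint): Sink of the sprung carriage (bears pan, red pointer, face), m: 0 top, 0.055 lower stop. Pointer 123 mm above the table at 0; green band 0.023 to 0.033, middle 0.028. Spring 300 N/m: each 250 g sinks it 8.2 mm; it settles in about 0.5 s. Unloaded it rests between 0.002 and 0.021, anew each start, so the disc needed differs. Pressing the face sinks it further.
- pan (a point): Middle of the inner floor of the round steel pan, 78 mm across inside, with a rim 6 mm above the floor, on the carriage 135 mm to the stage's +y side. 131 mm above the table when the carriage is at 0; it sinks with it.
- face: Sloped grey plate 74 (x) x 94 (y) x 10 mm, yellow corner marks of a 50 x 76 mm place. Origin: centre of its top surface, 170 mm above the table with the carriage at 0; z is its outward normal, y level and parallel to the stage's y, x up the slope. It leans towards the robot (lower edge nearest) by 0.15 to 0.42 rad, anew each start, stiff in its hinge. Sinks straight down with the carriage.
- slide: Stamp slide, 120 g: clear glass plate 50 (x) x 76 (y) x 5 mm with an upright blue grip bar on its middle, 40 mm long in x, 12 mm thick in y, from 5 to 40 mm above the underside. Origin: centre of the underside, z up. Lies on the green mat. Goes on the face with its y along the face's y, either way round, origin on origin.
- disc_250: brass balance disc of 250 g: solid cylinder 38 mm across and 20 mm tall, with a round grip knob 16 mm across and 24 mm tall standing on its middle (44 mm tall overall). Origin: centre of its underside, z up. Stands on the table in a row of three different discs.
- disc_500: brass balance disc of 500 g: solid cylinder 48 mm across and 30 mm tall, with a round grip knob 16 mm across and 24 mm tall standing on its middle (54 mm tall overall). Origin: centre of its underside, z up. Stands on the table in a row of three different discs.
- disc_750: brass balance disc of 750 g: solid cylinder 54 mm across and 37 mm tall, with a round grip knob 16 mm across and 24 mm tall standing on its middle (61 mm tall overall). Origin: centre of its underside, z up. Stands on the table in a row of three different discs.
- dish: bystander: shallow glass dish, 90 mm across, 16 mm tall; origin centre of its underside
- vial: bystander: amber glass vial with a black cap, 28 mm across, 55 mm tall; origin centre of its underside
- tape: bystander: yellow tape roll lying flat, 60 mm across, 18 mm tall; origin centre of its underside
Not all that is in view belongs to the job. Several things have the shape of the slide; the one meant has the colours described above.

How it is judged:
By the outcome, as a careful person would: the job done as asked, in the order asked, and still so for the second after the job is handed in, while the arm keeps its last pose, push and grip.
It also fails if it takes over 51 s, if anything falls off the work surface, if the arm or the gripper's body presses on something with over 40 N, if the wrist force passes 120 N, or if a joint passes its speed limit or range.

## Working session

There is one attempt and no reset: what is moved stays moved. The work goes in short steps, Python scripts to look and compute and a shell command to move; the robot and the scene stay as the last step left them, time stands still between calls to the robot, and variables do not carry over. Pictures are saved under pics/ and viewed, at most 10 in all, crops included, and the job is handed in when it is done.

```bash
mkdir -p pics
cat > h.py <<'E'
import numpy as np, cv2
from workcell import telemetry, eyes, ticket
def snap(name,fn,crop=None,scale=1):
    im=eyes.grab_frame(name)
    np.save('pics/'+fn+'.npy',im)
    if crop: 
        a,b,c,d=crop; im=im[b:d,a:c]
    im=cv2.resize(im,None,fx=scale,fy=scale,interpolation=cv2.INTER_CUBIC)
    cv2.imwrite('pics/'+fn+'.png',im[:,:,::-1])
def ray(name,u,v):
    c=eyes.calibration(name);K=np.array(c['camera_matrix']);T=np.array(c['world_from_camera'])
    d=T[:3,:3]@np.linalg.inv(K)@[u,v,1]
    return T[:3,3],d
def atz(name,u,v,z):
    o,d=ray(name,u,v); return (o+d*(z-o[2])/d[2])
def proj(name,p):
    c=eyes.calibration(name);K=np.array(c['camera_matrix']);T=np.linalg.inv(np.array(c['world_from_camera']))
    q=K@(T[:3,:3]@np.asarray(p,float)+T[:3,3]); return q[:2]/q[2]
E
python3 - <<'E'
from h import *
snap('top','t0',None,1.4);snap('side','s0',None,1.4)
for n in('top','side'):
    c=eyes.calibration(n);print(np.round(c['camera_matrix'],1).tolist(),np.round(c['world_from_camera'],3).tolist())
print(telemetry.state())
E
```

```text
[[470.3, 0.0, 281.5], [0.0, 470.3, 211.1], [0.0, 0.0, 1.0]] [[0.019, -0.98, 0.196, 302.427], [-1.0, -0.021, -0.007, -73.017], [0.011, -0.196, -0.981, 1100.402], [0.0, 0.0, 0.0, 1.0]]
[[421.2, 0.0, 285.1], [0.0, 421.2, 214.2], [0.0, 0.0, 1.0]] [[-0.97, -0.136, 0.199, 314.753], [-0.24, 0.474, -0.847, 704.078], [0.021, -0.87, -0.493, 566.766], [0.0, 0.0, 0.0, 1.0]]
{'time_s': 0.1, 'qpos': array([-7.26523999e+01,  1.83482621e+01,  8.96996322e+01, -1.04729079e-03,
        7.20452055e+01, -1.14553078e+00]), 'qvel': array([-0.10856767,  0.01185487, -0.06044174, -0.02154906,  0.0675302 ,
        0.00331324]), 'effort': array([-8.93390225e-04, -4.13335454e+01, -2.32509470e+01,  7.28072086e-02,
        4.20953287e-02, -3.78017899e-05]), 'ee_pos': array([ 182.25017396, -544.88057937,  221.20004519]), 'ee_rot': array([-1.79906899e+02, -8.65681418e-04,  1.84934538e+01]), 'force': array([ 1.26323403, -0.15599618, -0.74613407]), 'torque': array([ 0.08539945, -0.03444432, -0.00321201]), 'gripper_force': 0.0, 'gripper_width': 91.02882314903417}
```

View pics/t0.png

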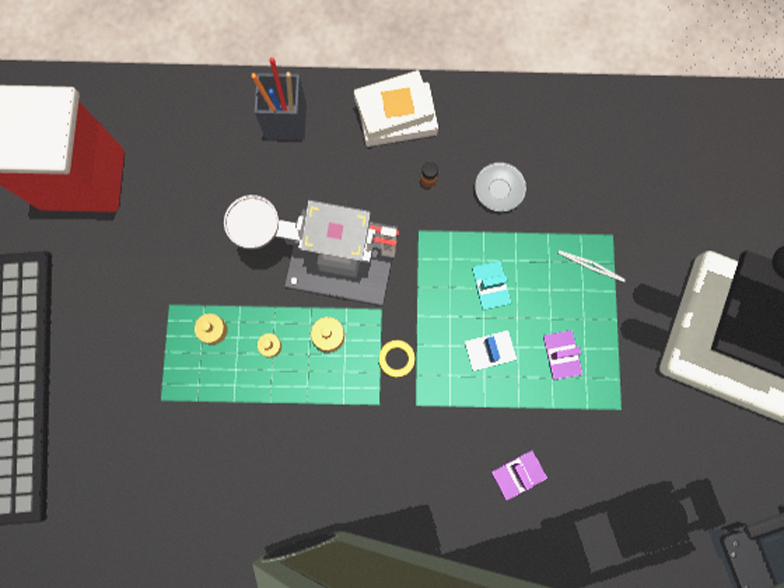

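View pics/s0.png

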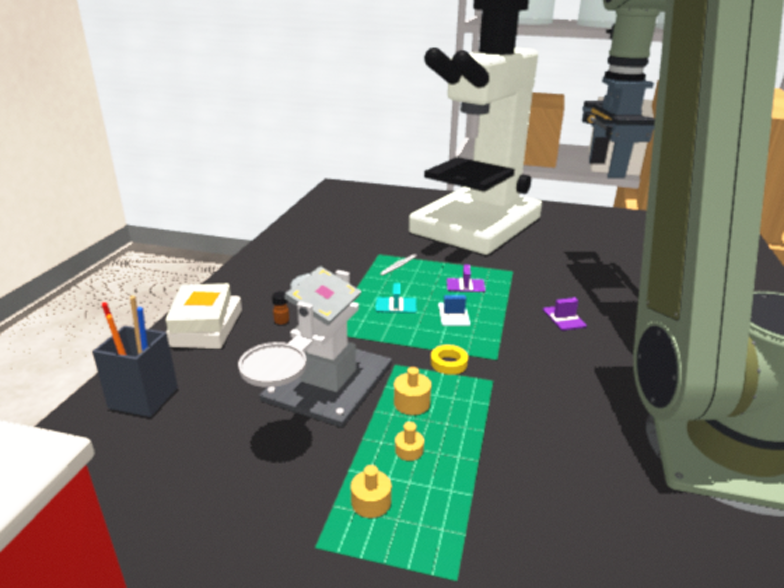

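Blue-bar candidates in the 1.4x top view: white plate with blue bar (491,350), turquoise (490,285), purple (562,355) and purple (520,475). The blue bar at (491,350) fits the description, so I'll check it in a crop along with the stage.

Run:
```python
from h import *
t=np.load('pics/t0.npy');s=np.load('pics/s0.npy')
def cr(im,x,y,w,h,f): return cv2.resize(im[y:y+h,x:x+w],None,fx=f,fy=f,interpolation=cv2.INTER_CUBIC)
a=cr(t,155,130,140,95,4)      # 560x380
b=cr(s,165,180,120,125,3)     # 360x375... 
c=cr(t,325,230,50,40,4)
cv=np.zeros((600,800,3),np.uint8)
cv[:380,:560]=a; cv[:160,560:760]=c
cv2.imwrite('pics/c1.png',cv[:,:,::-1])
cv2.imwrite('pics/c2.png',cr(s,165,180,125,125,4.8)[:,:,::-1])
```

```text
(no output)
```

View pics/c1.png

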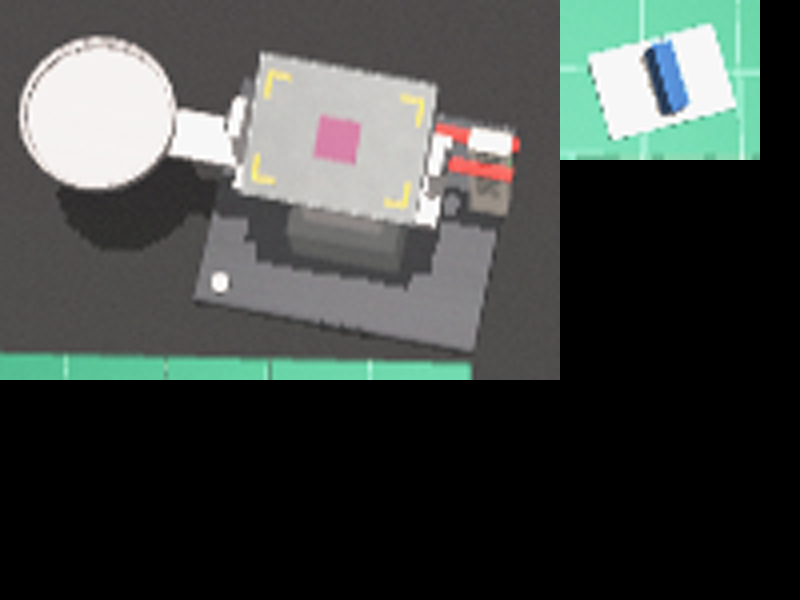

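View pics/c2.png

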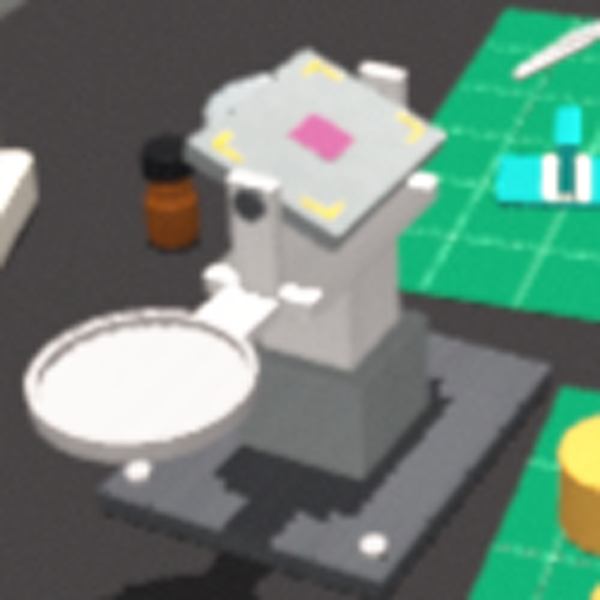

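```bash
cat > fit.py <<'E'
from h import *
from scipy.optimize import least_squares
T=lambda x,y:(155+x/4-.4,130+y/4-.4); S=lambda x,y:(165+x/4.8-.4,180+y/4.8-.4)
obs=[]
face=lambda x,y:('f',x,y,0)
for (n,m,pt,w) in [
 ('top',face(37,47),T(261,52),1),('top',face(37,-47),T(438,84),1),('top',face(-37,47),T(238,188),.6),('top',face(-37,-47),T(418,227),.4),
 ('top',face(25,38),T(268,70),1),('top',face(25,-38),T(424,97),1),('top',face(-25,-38),T(408,207),1),('top',face(-25,38),T(252,181),1),('top',face(0,0),T(338,139),1),
 ('top',('p',-70,85,12),T(195,298),1),('top',('p',-70,-85,12),T(474,349),1),
 ('top',('c',0,135,137),T(98,112),1),
 ('side',face(37,47),S(187,146),1),('side',face(-37,47),S(334,236),1),('side',face(37,-47),S(307,50),1),('side',face(-37,-47),S(443,134),1),('side',face(0,0),S(322,137),1),
 ('side',('p',-70,-85,12),S(550,370),1),('side',('p',-70,85,12),S(384,583),1),('side',('p',70,85,12),S(103,488),1),
 ('side',('c',0,135,137),S(142,380),1)]: obs.append((n,m,pt,w))
def pts(v,m):
    x,y,yaw,s,a=v[:5];c,si=np.cos(yaw),np.sin(yaw)
    k,X,Y,Z=m
    if k=='f': q=np.array([X*np.cos(a),Y,170-s+X*np.sin(a)])
    elif k=='c': q=np.array([X,Y,Z-s])
    else: q=np.array([X,Y,Z])
    return np.array([x+c*q[0]-si*q[1],y+si*q[0]+c*q[1],q[2]])
def res(v):
    r=[]
    for n,m,pt,w in obs:
        b=v[5:8] if n=='top' else v[8:11]
        r+=list(w*(proj(n,pts(v,m)+b)-np.array(pt)))
    return np.array(r+list(v[5:]/2))
if __name__=='__main__':
    f=least_squares(res,[500,0,0,10,.3]+[0]*6,loss='soft_l1')
    print(np.round(f.x,3)); print(np.round(res(f.x)[:-6].reshape(-1,2),1).tolist())
    cov=np.linalg.inv(f.jac.T@f.jac);print('sd',np.round(np.sqrt(np.diag(cov))[:5]*.6,3))
    np.save('fit.npy',f.x); print('face',pts(f.x,face(0,0)),'pan',pts(f.x,('c',0,135,131)))
    # discs
    bt,bs=f.x[5:8],f.x[8:11]
    t=np.load('pics/t0.npy');s=np.load('pics/s0.npy')
    B={}
    for n,im in(('top',t),('side',s)):
        h=cv2.cvtColor(im,cv2.COLOR_RGB2HSV);m=cv2.inRange(h,(12,90,70),(28,255,255))
        nn,l,st,ce=cv2.connectedComponentsWithStats(m)
        for i in range(1,nn):
            if st[i,4]>60: print(n,st[i].tolist(),np.round(ce[i],1),np.round(atz(n,*ce[i],20)-(bt if n=='top' else bs)).tolist())
    # slide
    P=[(588,54),(712,24),(736,104),(614,140)];W=[atz('top',325+(x-560)/4-.4,230+y/4-.4,5)-bt for x,y in P]
    W=np.array(W);print(np.round(W,1).tolist(),'ctr',W.mean(0),[np.linalg.norm(W[i]-W[i-1]).round(1) for i in range(4)])
    d=W[1]-W[0]+W[2]-W[3];print('slide y dir deg',np.degrees(np.arctan2(d[1],d[0])))
    d=W[0]-W[3]+W[1]-W[2];print('slide x dir deg',np.degrees(np.arctan2(d[1],d[0])))
E
python3 fit.py
```

```text
Traceback (most recent call last):
  File "fit.py", line 28, in <module>
    f=least_squares(res,[500,0,0,10,.3]+[0]*6,loss='soft_l1')
  File "fit.py", line 25, in res
    r+=list(w*(proj(n,pts(v,m)+b)-np.array(pt)))
               ~~~~^^^^^^^^^^^^^^
  File "h.py", line 17, in proj
    c=eyes.calibration(name);K=np.array(c['camera_matrix']);T=np.linalg.inv(np.array(c['world_from_camera']))
ValueError: time passes only in moves, steps and waits
```

```bash
sed -i 's/eyes.calibration(name)/cal(name)/; s/^def snap/_C={}\ndef cal(n):\n    if n not in _C: _C[n]=eyes.calibration(n)\n    return _C[n]\ndef snap/' h.py; python3 fit.py
```

```text
[ 5.88257e+02  1.03150e+01 -1.65000e-01  1.04420e+01  3.53000e-01
 -1.00000e-02 -1.38000e-01  1.61000e-01  1.00000e-02  1.38000e-01
 -6.61000e-01]
[[-0.1, -0.1], [0.3, -0.0], [0.1, 0.6], [-0.3, -0.3], [1.5, 1.9], [-1.5, 1.7], [-1.5, -2.1], [1.8, -2.1], [0.1, -0.2], [-0.6, -0.0], [0.4, 0.3], [-0.2, -0.1], [-0.3, -0.4], [1.3, 0.3], [-0.6, 0.1], [0.8, 0.1], [-0.2, 0.5], [0.5, -1.2], [-0.3, -0.0], [-1.7, 0.7], [0.3, -1.0]]
sd [0.989 1.109 0.005 1.016 0.022]
face [588.25725419  10.31478168 159.55835729] pan [610.44730239 143.47859719 120.55835729]
top [204, 51, 5, 28, 79] [206.4  64.4] [888.0, 114.0, 20.0]
top [272, 62, 24, 22, 396] [283.6  72.8] [870.0, -79.0, 20.0]
top [139, 224, 23, 22, 385] [150.1 234.6] [457.0, 222.0, 20.0]
top [222, 231, 24, 21, 152] [231.6 241.5] [445.0, 33.0, 20.0]
top [184, 238, 17, 17, 177] [191.2 246. ] [432.0, 126.0, 20.0]
side [543, 63, 17, 127, 1456] [553.2 129.8] [-387.0, -1260.0, 21.0]
side [374, 66, 29, 54, 1195] [388.4  92.4] [316.0, -1713.0, 21.0]
side [419, 77, 18, 11, 68] [426.5  82. ] [99.0, -2066.0, 21.0]
side [439, 96, 28, 54, 552] [455.  132.9] [2
[... 170 characters left out ...]
 112] [200.4 224. ] [728.0, -129.0, 21.0]
side [76, 225, 12, 27, 77] [ 81.5 237.6] [970.0, 5.0, 21.0]
side [312, 249, 18, 10, 131] [320.6 253.4] [415.0, -83.0, 21.0]
side [307, 250, 28, 17, 189] [319.9 261.2] [411.0, -53.0, 21.0]
side [282, 261, 26, 35, 699] [294.1 279.9] [452.0, 26.0, 21.0]
side [282, 302, 21, 27, 399] [292.  316.2] [432.0, 131.0, 21.0]
side [251, 333, 29, 37, 826] [264.7 351.7] [457.0, 225.0, 21.0]
[[447.5, -199.7, 4.8], [466.8, -272.8, 4.8], [419.9, -286.1, 4.8], [397.5, -214.7, 4.8]] ctr [ 432.9145168  -243.31375366    4.83880096] [np.float64(52.2), np.float64(75.6), np.float64(48.8), np.float64(74.9)]
slide y dir deg -73.93696568820114
slide x dir deg 16.308459608110738
```

```bash
cat > disc.py <<'E'
from h import *
from scipy.optimize import minimize
f=np.load('fit.npy');B={'top':f[5:8],'side':f[8:11]}
D={250:(19,20),500:(24,30),750:(27,37)}
M={}
for n,fn in(('top','t0'),('side','s0')):
    h=cv2.cvtColor(np.load(f'pics/{fn}.npy'),cv2.COLOR_RGB2HSV);M[n]=cv2.inRange(h,(10,80,50),(30,255,255))
th=np.linspace(0,2*np.pi,40)
def sil(n,x,y,r,hh,k):
    im=np.zeros((420*k,560*k),np.uint8)
    for R,z0,z1 in((r,0,hh),(8,hh,hh+24)):
        p=[proj(n,np.array([x+R*np.cos(t),y+R*np.sin(t),z])+B[n]) for z in(z0,z1) for t in th]
        cv2.fillConvexPoly(im,cv2.convexHull(np.round((np.array(p)+.5)*k).astype(np.int32)),255)
    return im
for x0,y0 in((457,222),(449,30),(432,128)):
    for w,(r,hh) in D.items():
        def c(v):
            s=0
            for n in M:
                a=sil(n,*v,r,hh,4);u,vv=proj(n,[x0,y0,25]);u,vv=int(u),int(vv)
                sl=(slice(vv-28,vv+28),slice(u-22,u+22))
                a=cv2.resize(a,(560,420),interpolation=cv2.INTER_AREA)[sl]/255.;m=M[n][sl]/255.
                if n=='top' and x0==449: m=m.copy();
                s+=1-np.minimum(a,m).sum()/np.maximum(a,m).sum()
            return s
        o=minimize(c,[x0,y0],method='Nelder-Mead',options=dict(initial_simplex=[[x0-6,y0-5],[x0+6,y0-4],[x0,y0+7]],maxiter=35))
        print(w,np.round(o.x,1),round(o.fun,3))
E
python3 disc.py
```

```text
250 [459.1 224.3] 0.702
500 [457.9 222.4] 0.175
750 [456.  217.7] 0.564
250 [451.7  32. ] 1.078
500 [451.8  27.5] 0.551
750 [451.6  28.4] 0.358
250 [432.9 125.6] 0.55
500 [432.8 118.5] 1.027
750 [432.6 113.8] 1.175
```

```bash
python3 -m crank '[{"dx":0.02,"dy":0.06},{"dx":0.025,"dy":0.07},{"dx":0.025,"dy":0.07},{"dx":0.025,"dy":0.07},{"dx":0.025,"dy":0.07},{"dx":0.025,"dy":0.07},{"dx":0.025,"dy":0.07},{"dx":0.025,"dy":0.07},{"dx":0.025,"dy":0.07},{"dx":0.025,"dy":0.07}]' 0.5 20
python3 -m crank '[{"dx":0.025,"dy":0.07},{"dx":0.025,"dy":0.07},{"dx":0.025,"dy":0.07},{"dx":0.025,"dy":0.059,"dz":-0.05},{"dz":-0.06},{},{},{}]'
```

```text
validation failed for argument at $[0]...
validation failed for argument at $[0]...
```

```bash
python3 -m crank '[{"dx":0.02,"dy":0.06,"dz":0,"yaw":0},{"dx":0.025,"dy":0.07,"dz":0,"yaw":0},{"dx":0.025,"dy":0.07,"dz":0,"yaw":0},{"dx":0.025,"dy":0.07,"dz":0,"yaw":0},{"dx":0.025,"dy":0.07,"dz":0,"yaw":0},{"dx":0.025,"dy":0.07,"dz":0,"yaw":0},{"dx":0.025,"dy":0.07,"dz":0,"yaw":0},{"dx":0.025,"dy":0.07,"dz":0,"yaw":0},{"dx":0.025,"dy":0.07,"dz":0,"yaw":0},{"dx":0.025,"dy":0.07,"dz":0,"yaw":0}]' 0.5 20
```

```text
time_s: 1.35
ee_pos: [378.6, 8.6, 222.0]
ee_rot: [180.0, -0.0, 18.5]
force: [1.0, -0.1, 0.9]
gripper_width: 45.7
gripper_force: 0.0
```

```bash
python3 -m crank '[{"dx":0.026,"dy":0.07,"dz":0,"yaw":0},{"dx":0.026,"dy":0.07,"dz":0,"yaw":0},{"dx":0.026,"dy":0.07,"dz":0,"yaw":0},{"dx":0.021,"dy":0.057,"dz":-0.04,"yaw":0},{"dx":0,"dy":0,"dz":-0.07,"yaw":0},{"dx":0,"dy":0,"dz":0,"yaw":0},{"dx":0,"dy":0,"dz":0,"yaw":0}]'
python3 - <<'E'
from h import *
snap('side','s1',(215,270,335,390),3);snap('top','t1',(100,180,220,300),3)
im=np.hstack([cv2.imread('pics/s1.png'),cv2.imread('pics/t1.png')]);cv2.imwrite('pics/m1.png',im)
E
```

```text
time_s: 2.22
ee_pos: [458.4, 220.3, 135.4]
ee_rot: [-180.0, -0.1, 18.5]
force: [0.1, 0.2, 0.1]
gripper_width: 45.7
gripper_force: 0.0
```

View pics/m1.png

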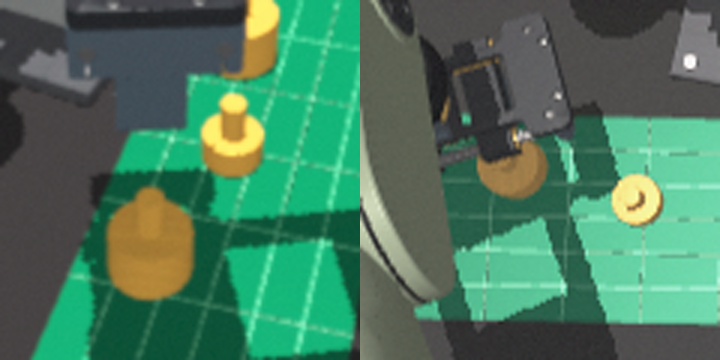

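The open fingers hang over the knob (side crop: knob at about (150,195), finger above it at (150,100)), so I'll descend and grip.

```bash
python3 -m crank '[{"dx":0,"dy":0.0025,"dz":-0.05,"yaw":0},{"dx":0,"dy":0,"dz":-0.04,"yaw":0},{"dx":0,"dy":0,"dz":-0.028,"yaw":0},{"dx":0,"dy":0,"dz":0,"yaw":0},{"dx":0,"dy":0,"dz":0,"yaw":0}]'
python3 -m crank '[{"dx":0,"dy":0,"dz":0,"yaw":0},{"dx":0,"dy":0,"dz":0,"yaw":0},{"dx":0,"dy":0,"dz":0,"yaw":0},{"dx":0,"dy":0,"dz":0,"yaw":0},{"dx":0,"dy":0,"dz":0,"yaw":0},{"dx":0,"dy":0,"dz":0,"yaw":0}]' 0 30
```

```text
time_s: 2.95
ee_pos: [458.9, 222.6, 41.4]
ee_rot: [-180.0, -0.2, 18.5]
force: [0.1, 0.0, 0.7]
gripper_width: 45.7
gripper_force: 0.0
time_s: 3.7
ee_pos: [457.8, 222.1, 39.8]
ee_rot: [180.0, -0.0, 18.5]
force: [0.8, -2.5, 3.9]
gripper_width: 15.3
gripper_force: 30.0
```

```bash
python3 -m crank '[{"dx":0,"dy":0,"dz":0.03,"yaw":0},{"dx":0,"dy":0,"dz":0.06,"yaw":0},{"dx":0,"dy":0,"dz":0.06,"yaw":0},{"dx":0,"dy":0,"dz":0.038,"yaw":0},{"dx":0.04,"dy":-0.02,"dz":0,"yaw":0},{"dx":0.06,"dy":-0.03,"dz":0,"yaw":0},{"dx":0.055,"dy":-0.03,"dz":0,"yaw":0},{"dx":0.035,"dy":-0.019,"dz":0,"yaw":0},{"dx":0,"dy":0,"dz":0,"yaw":0},{"dx":0,"dy":0,"dz":0,"yaw":0}]'
python3 - <<'E'
from h import *
snap('side','s2',(145,170,295,290),4);
E
```

```text
time_s: 4.95
ee_pos: [608.2, 143.3, 188.3]
ee_rot: [-179.9, 0.2, 18.5]
force: [0.2, 0.2, -4.6]
gripper_width: 15.0
gripper_force: 30.0
```

View pics/s2.png

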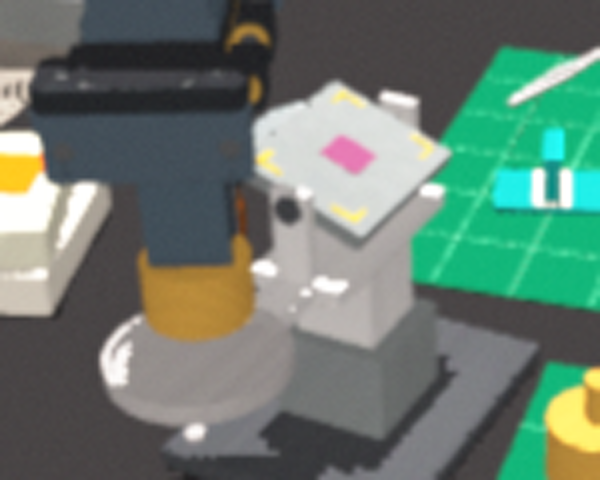

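Disc hangs over the middle of the pan (disc bottom (197,330), pan centre about (198,365)), with the face tilt unchanged. I'll lower it.

```bash
python3 -m crank '[{"dx":0.002,"dy":0,"dz":-0.015,"yaw":0},{"dx":0,"dy":0,"dz":-0.015,"yaw":0},{"dx":0,"dy":0,"dz":-0.008,"yaw":0},{"dx":0,"dy":0,"dz":-0.008,"yaw":0},{"dx":0,"dy":0,"dz":-0.006,"yaw":0},{"dx":0,"dy":0,"dz":0,"yaw":0},{"dx":0,"dy":0,"dz":0,"yaw":0},{"dx":0,"dy":0,"dz":0,"yaw":0}]'
```

```text
time_s: 6.0
ee_pos: [611.3, 143.1, 148.8]
ee_rot: [180.0, -0.0, 18.5]
force: [-2.6, 0.3, -1.2]
gripper_width: 15.0
gripper_force: 30.0
```

```bash
python3 -m crank '[{"dx":0,"dy":0,"dz":-0.004,"yaw":0},{"dx":0,"dy":0,"dz":0,"yaw":0},{"dx":0,"dy":0,"dz":0,"yaw":0}]'
python3 -m crank '[{"dx":0,"dy":0,"dz":0,"yaw":0},{"dx":0,"dy":0,"dz":0,"yaw":0},{"dx":0,"dy":0,"dz":0,"yaw":0},{"dx":0,"dy":0,"dz":0.01,"yaw":0},{"dx":0,"dy":0,"dz":0.03,"yaw":0},{"dx":0,"dy":0,"dz":0.06,"yaw":0},{"dx":0,"dy":0,"dz":0,"yaw":0}]' 0.5
```

```text
time_s: 6.38
ee_pos: [611.4, 143.1, 145.3]
ee_rot: [180.0, -0.0, 18.5]
force: [-3.4, 0.6, 1.0]
gripper_width: 14.9
gripper_force: 30.0
time_s: 7.25
ee_pos: [613.7, 143.6, 230.4]
ee_rot: [179.9, -0.6, 18.5]
force: [0.4, -0.1, -0.2]
gripper_width: 45.4
gripper_force: 0.0
```

```bash
python3 -m crank '[{"dx":-0.02,"dy":-0.04,"dz":0,"yaw":-0.44},{"dx":-0.03,"dy":-0.068,"dz":0,"yaw":0},{"dx":-0.03,"dy":-0.068,"dz":0,"yaw":0},{"dx":-0.03,"dy":-0.068,"dz":0,"yaw":0},{"dx":-0.03,"dy":-0.068,"dz":0,"yaw":0},{"dx":-0.03,"dy":-0.068,"dz":0,"yaw":0},{"dx":-0.03,"dy":-0.064,"dz":0,"yaw":0},{"dx":-0.026,"dy":-0.04,"dz":-0.04,"yaw":0},{"dx":0,"dy":0,"dz":-0.06,"yaw":0},{"dx":0,"dy":0,"dz":0,"yaw":0}]'
python3 - <<'E'
from h import *
snap('side','s3',(160,170,300,310),4);snap('top','t3',(155,120,295,260),4)
im=np.hstack([cv2.imread('pics/s3.png')[:,:],cv2.imread('pics/t3.png')]);im=cv2.resize(im,(800,400));
z=eyes.grab_frame('side');np.save('pics/s3b.npy',z);z=cv2.resize(z[165:245,230:390],(400,200))[:,:,::-1]
t=np.load('pics/t3.npy')[200:280,300:460];t=cv2.resize(t,(400,200))[:,:,::-1]
cv2.imwrite('pics/m3.png',np.vstack([im,np.hstack([z,t])]))
E
```

```text
time_s: 8.5
ee_pos: [427.6, -243.1, 142.4]
ee_rot: [-179.7, 0.3, 16.2]
force: [0.0, -0.0, -0.6]
gripper_width: 45.7
gripper_force: 0.0
```

View pics/m3.png

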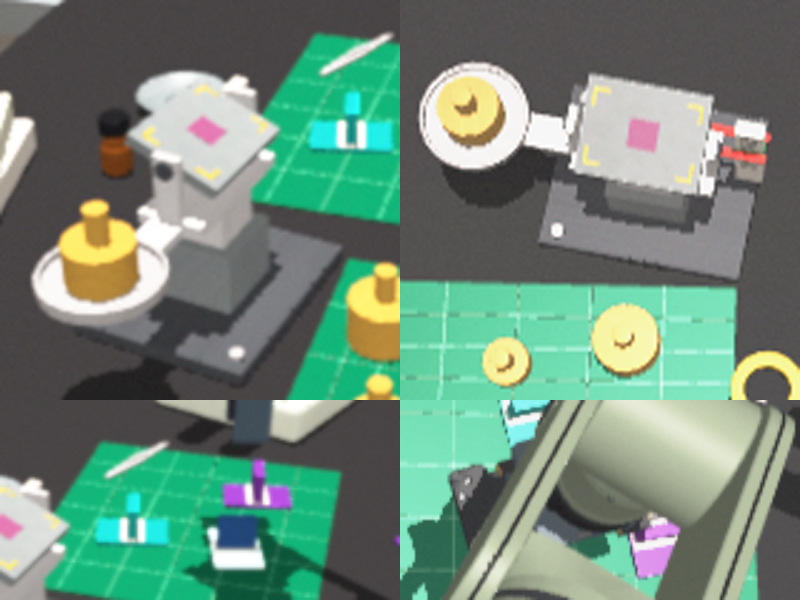

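Run:
```python
from h import *
from fit import pts
f=np.load('fit.npy');B={'top':f[5:8],'side':f[8:11]}
def pink(fn):
    im=np.load(f'pics/{fn}.npy')[150:260,160:300].astype(int);m=(im[:,:,0]-im[:,:,1]>60)&(im[:,:,2]-im[:,:,1]>25)
    y,x=np.nonzero(m);return np.array([x.mean()+160,y.mean()+150]),m.sum()
from scipy.optimize import least_squares
P={k:pink(k) for k in('s0','t0','s3','t3')};print(P)
for a,b in(('s0','t0'),('s3','t3')):
    r=least_squares(lambda p:np.r_[proj('side',p+B['side'])-P[a][0],proj('top',p+B['top'])-P[b][0]],[588,10,150]);print(r.x,np.round(r.fun,2))
st=pts(f,('p',20,-77,140));print(st, proj('top',st),proj('side',st))
```

```text
{'s0': (array([231.52238806, 207.95522388]), np.int64(67)), 't0': (array([238.89795918, 164.32653061]), np.int64(98)), 's3': (array([231.86363636, 215.09090909]), np.int64(66)), 't3': (array([239.63829787, 166.54255319]), np.int64(94))}
[587.72974547  10.7473138  161.27773176] [ 0.13  0.04 -0.02 -0.14]
[587.87936354  10.47269798 144.71011402] [ 0.1   0.03 -0.02 -0.11]
[595.32868084 -68.92532764 140.        ] [277.24233178 164.50922329] [241.45891149 198.96143321]
```

Disc sits flat in the pan; the carriage sank 16.6 mm to about 26 mm, which is in the band. The tool is over the slide's blue bar (lower-left crop, (237,530)).

```bash
python3 -m crank '[{"dx":0.006,"dy":0,"dz":-0.06,"yaw":0},{"dx":0,"dy":0,"dz":-0.05,"yaw":0},{"dx":0,"dy":0,"dz":-0.03,"yaw":0},{"dx":0,"dy":0,"dz":0,"yaw":0},{"dx":0,"dy":0,"dz":0,"yaw":0}]'
python3 - <<'E'
from h import *
snap('side','s4',(280,180,380,255),6)
E
```

```text
time_s: 9.28
ee_pos: [436.9, -244.7, 35.0]
ee_rot: [179.8, -0.2, 16.3]
force: [-0.1, -0.5, 0.1]
gripper_width: 45.7
gripper_force: 0.0
```

View pics/s4.png

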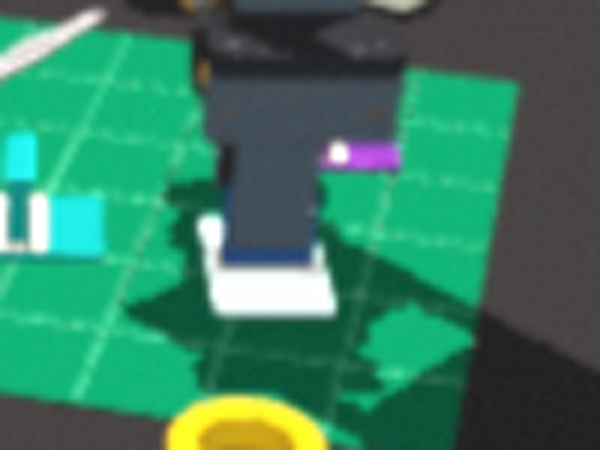

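The finger stands centred along the blue bar (blue (222–315,258), finger (222–318)). Lower and grip.

```bash
python3 -m crank '[{"dx":0,"dy":0,"dz":-0.0165,"yaw":0},{"dx":0,"dy":0,"dz":0,"yaw":0},{"dx":0,"dy":0,"dz":0,"yaw":0}]'
python3 -m crank '[{"dx":0,"dy":0,"dz":0,"yaw":0},{"dx":0,"dy":0,"dz":0,"yaw":0},{"dx":0,"dy":0,"dz":0,"yaw":0},{"dx":0,"dy":0,"dz":0,"yaw":0},{"dx":0,"dy":0,"dz":0,"yaw":0},{"dx":0,"dy":0,"dz":0,"yaw":0},{"dx":0,"dy":0,"dz":0,"yaw":0}]' 0 15
python3 -c "
from h import *
print(telemetry.state())"
```

```text
time_s: 9.7
ee_pos: [435.2, -244.1, 19.9]
ee_rot: [-180.0, 0.0, 16.3]
force: [-0.1, -0.4, 0.1]
gripper_width: 45.8
gripper_force: 0.0
time_s: 10.58
ee_pos: [435.2, -244.0, 20.0]
ee_rot: [-180.0, 0.0, 16.3]
force: [-0.1, 0.4, 1.9]
gripper_width: 12.1
gripper_force: 15.0
{'time_s': 10.575, 'qpos': array([-3.06053480e+01,  2.44130678e+01,  1.14645588e+02,  1.30273451e-03,
        4.09459184e+01,  4.31035930e+01]), 'qvel': array([-0.0843952 , -0.06707354, -0.04030969,  0.0150396 , -0.00628251,
        0.07347451]), 'effort': array([-2.36733388e-01, -3.82964444e+01, -1.53402096e+01, -5.68210229e-02,
       -2.54263915e-01, -1.12127652e-02]), 'ee_pos': array([ 435.16375726, -244.04298124,   20.01780946]), 'ee_rot': array([-1.79996077e+02,  2.50236261e-03,  1.62900750e+01]), 'force': array([-0.13079031,  0.4376946 ,  1.90385953]), 'torque': array([0.142485  , 0.09028   , 0.01636228]), 'gripper_force': 15.000141263008118, 'gripper_width': 12.096708228631737}
```

```bash
python3 -m crank '[{"dx":0,"dy":0,"dz":0.025,"yaw":0},{"dx":0,"dy":0,"dz":0.05,"yaw":0},{"dx":0,"dy":0,"dz":0.06,"yaw":0},{"dx":0,"dy":0,"dz":0.06,"yaw":0},{"dx":0,"dy":0,"dz":0.03,"yaw":0}]'
python3 -m crank '[{"dx":0.014,"dy":0.03,"dz":0,"yaw":-0.65},{"dx":0.03,"dy":0.05,"dz":0,"yaw":-0.75},{"dx":0.03,"dy":0.06,"dz":0,"yaw":-0.75},{"dx":0.03,"dy":0.06,"dz":0,"yaw":-0.75},{"dx":0.03,"dy":0.06,"dz":0,"yaw":-0.75},{"dx":0.03,"dy":0.04,"dz":0,"yaw":-0.75},{"dx":0.014,"dy":0.02,"dz":0,"yaw":-0.75},{"dx":0,"dy":0,"dz":0,"yaw":0},{"dx":0,"dy":0,"dz":0,"yaw":0},{"dx":0,"dy":0,"dz":0,"yaw":0}]'
python3 - <<'E'
from h import *
snap('side','s5',(180,150,320,290),4);snap('top','t5',(185,100,325,240),4)
im=np.hstack([cv2.imread('pics/s5.png')[:,:],cv2.imread('pics/t5.png')]);im=cv2.resize(im,(800,400));cv2.imwrite('pics/m5.png',im)
print(telemetry.state()['ee_pos'],telemetry.state()['force'],telemetry.state()['torque'])
E
```

```text
time_s: 11.2
ee_pos: [436.0, -244.7, 202.6]
ee_rot: [179.8, -0.2, 16.3]
force: [0.6, -0.7, -1.3]
gripper_width: 11.9
gripper_force: 15.0
time_s: 12.45
ee_pos: [577.0, 10.9, 200.0]
ee_rot: [180.0, 0.0, -9.5]
force: [-0.8, -0.2, -1.9]
gripper_width: 11.7
gripper_force: 15.0
[577.20875471  11.07425352 200.1372188 ] [-0.75030679  0.27507813 -0.83142249] [ 0.0931407   0.05001663 -0.04732535]
```

View pics/m5.png

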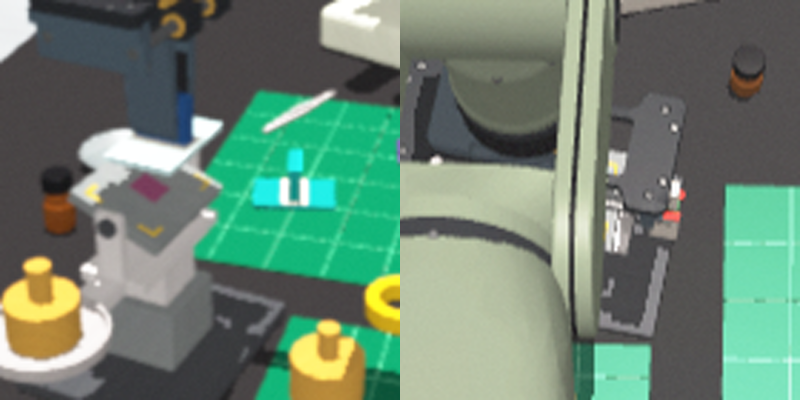

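Run:
```python
from h import *
f=np.load('fit.npy');b=f[8:11]
im=np.load('pics/s5.npy')[185:220,205:265]
cv2.imwrite('pics/m6.png',cv2.resize(im,None,fx=12,fy=12,interpolation=cv2.INTER_CUBIC)[:,:,::-1])
# predicted corners (crop px) for slide centred at grip
for ox in(0,-3):
  for sx,sy in((25,38),(-25,38),(-25,-38)):
    y=np.radians(-9.5);x=sx+ox
    p=np.array([577.2+x*np.cos(y)-sy*np.sin(y),11.1+x*np.sin(y)+sy*np.cos(y),185])
    print(ox,sx,sy,np.round((proj('side',p+b)-[205,185]+.5)*12))
```

```text
0 25 38 [125. 232.]
0 -25 38 [401. 297.]
0 -25 -38 [621. 101.]
-3 25 38 [141. 236.]
-3 -25 38 [418. 301.]
-3 -25 -38 [637. 104.]
```

View pics/m6.png

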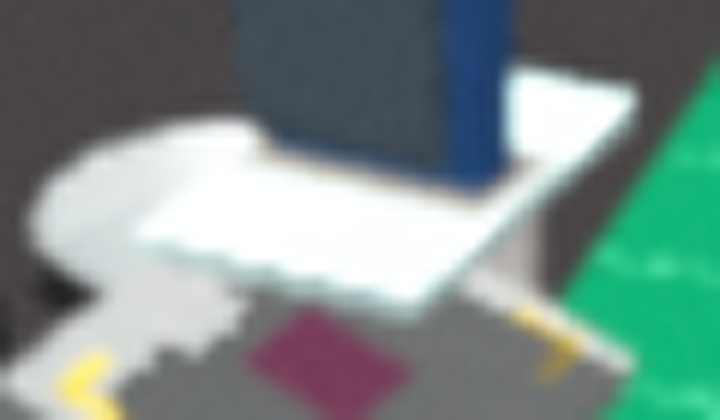

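```bash
python3 -m crank '[{"dx":0.003,"dy":0.00125,"dz":-0.015,"yaw":0},{"dx":0,"dy":0,"dz":-0.015,"yaw":0},{"dx":0,"dy":0,"dz":-0.005,"yaw":0},{"dx":0,"dy":0,"dz":0,"yaw":0},{"dx":0,"dy":0,"dz":0,"yaw":0},{"dx":0,"dy":0,"dz":0,"yaw":0}]' - 6
python3 -m crank '[{"dx":0,"dy":0,"dz":-0.0025,"yaw":0},{"dx":0,"dy":0,"dz":-0.0025,"yaw":0},{"dx":0,"dy":0,"dz":-0.0025,"yaw":0},{"dx":0,"dy":0,"dz":-0.0025,"yaw":0},{"dx":0,"dy":0,"dz":0,"yaw":0},{"dx":0,"dy":0,"dz":0,"yaw":0},{"dx":0,"dy":0,"dz":0,"yaw":0}]'
python3 - <<'E'
from h import *
snap('side','s7',(185,165,285,265),6);print(telemetry.state()['ee_pos'],telemetry.state()['force'],telemetry.state()['torque'])
E
```

```text
time_s: 13.3
ee_pos: [580.2, 12.9, 172.4]
ee_rot: [-180.0, -0.0, -9.5]
force: [0.1, 0.3, -0.7]
gripper_width: 11.8
gripper_force: 6.0
time_s: 14.18
ee_pos: [580.0, 12.9, 164.1]
ee_rot: [180.0, -0.0, -9.5]
force: [0.1, 0.3, 1.1]
gripper_width: 12.2
gripper_force: 6.0
[580.00880904  12.88147265 164.0894272 ] [ 0.10506418 -0.22409835 -0.36509386] [ 0.03439932  0.06211497 -0.00901958]
```

View pics/s7.png

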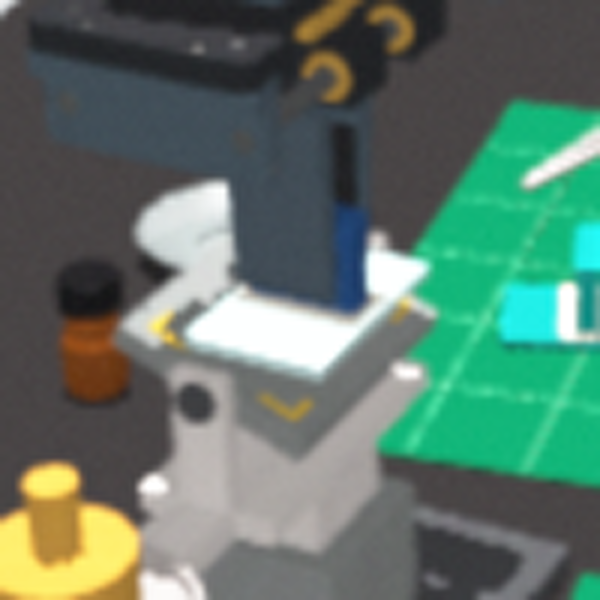

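That was my 11th picture, one over the limit of 10, so I'll use numbers only from here. It showed the slide still level, with its far edge just touching the face. I'll press further and follow the plate outline in code.

```bash
cat > look.py <<'E'
# numeric: fit slide tilt a2, centre (stage-frame shift dx,dy) & sink to white plate mask in side view by IoU
from h import *
from scipy.optimize import minimize
import sys
f=np.load('fit.npy');b=f[8:11];yw=f[2]
im=eyes.grab_frame('side');np.save('pics/'+sys.argv[1]+'.npy',im)
st=telemetry.state();e=st['ee_pos']
x0,y0,x1,y1=195,185,275,250
hsv=cv2.cvtColor(im,cv2.COLOR_RGB2HSV);m=((hsv[:,:,2]>215)&(hsv[:,:,1]<40)).astype(np.uint8)
n,l,s,c=cv2.connectedComponentsWithStats(m[y0:y1,x0:x1]);i=1+np.argmax(s[1:,4]);k=(l==i)
print('plate mask px',s[i].tolist())
cn=max(cv2.findContours(k.astype(np.uint8),cv2.RETR_EXTERNAL,cv2.CHAIN_APPROX_NONE)[0],key=len)
h=cv2.convexHull(cn)[:,0].astype(float)+[x0,y0]
# lower hull extremes -> corners
cl=h[np.argmin(h[:,0]+0.3*h[:,1]*0)];cb=h[np.argmax(h[:,1])];cr=h[np.argmax(h[:,0])]
print('corners left/bottom/right',cl,cb,cr)
def pred(a,sh,hz):
    o=[]
    for sx,sy in((25,38),(-25,38),(-25,-38)):
        X=sh[0]+sx*np.cos(a)-5*np.sin(a);Z=hz+sx*np.sin(a)+5*np.cos(a);Y=sh[1]+sy
        o.append(proj('side',np.array([f[0]+X*np.cos(yw)-Y*np.sin(yw),f[1]+X*np.sin(yw)+Y*np.cos(yw),Z])+b))
    return np.array(o)
from scipy.optimize import least_squares
C=np.array([cl,cb,cr])
r=least_squares(lambda v:(pred(v[0],v[1:3],v[3])-C).ravel(),[.2,0,0,144])
print('tilt,shift x,y,height',np.round(r.x,3),'res',np.round(r.fun,1))
print('ee',np.round(e,1),'F',np.round(st['force'],1),'T',np.round(st['torque'],2),'w',st['gripper_width'],'t',st['time_s'])
E
python3 look.py s7a
python3 -m crank '[{"dx":0,"dy":0,"dz":-0.0025,"yaw":0},{"dx":0,"dy":0,"dz":-0.0025,"yaw":0},{"dx":0,"dy":0,"dz":-0.0025,"yaw":0},{"dx":0,"dy":0,"dz":-0.0025,"yaw":0},{"dx":0,"dy":0,"dz":0,"yaw":0},{"dx":0,"dy":0,"dz":0,"yaw":0},{"dx":0,"dy":0,"dz":0,"yaw":0}]'
python3 look.py s8
```

```text
plate mask px [21, 21, 40, 21, 288]
corners left/bottom/right [216. 220.] [238. 226.] [255. 209.]
tilt,shift x,y,height [ 1.7000e-02  2.8230e+00 -2.1818e+01  1.2930e+02] res [ 0.  -0.  -0.2 -0.1  0.2  0.2]
ee [580.   12.9 164. ] F [ 0.6  0.3 -0.9] T [0.04 0.07 0.01] w 12.151493624193293 t 14.275
time_s: 15.15
ee_pos: [580.0, 12.9, 156.1]
ee_rot: [180.0, -0.0, -9.5]
force: [-0.7, 0.0, 3.1]
gripper_width: 11.8
gripper_force: 6.0
plate mask px [21, 25, 40, 20, 289]
corners left/bottom/right [216. 224.] [239. 229.] [255. 213.]
tilt,shift x,y,height [-3.00000e-03  3.87100e+00 -2.45190e+01  1.18724e+02] res [ 0.6 -0.  -0.9  0.4  0.3 -0.4]
ee [580.   12.9 156.1] F [-0.6  0.9  2.8] T [0.01 0.1  0.01] w 11.544237188412067 t 15.2
```

```bash
sed -i 's/^r=least.*/Ys=-(e[0]-f[0])*np.sin(yw)+(e[1]-f[1])*np.cos(yw)\nr=least_squares(lambda v:(pred(v[0],(v[1],Ys),v[2])-C).ravel(),[.2,0,144],loss="soft_l1")/;s/shift x,y,height/shift x,height/' look.py
python3 -m crank '[{"dx":0,"dy":0,"dz":0,"yaw":0},{"dx":0,"dy":0,"dz":0,"yaw":0},{"dx":0,"dy":0,"dz":0,"yaw":0},{"dx":0,"dy":0,"dz":0,"yaw":0}]' - 3
python3 look.py s9
python3 -m crank '[{"dx":0,"dy":0,"dz":-0.0025,"yaw":0},{"dx":0,"dy":0,"dz":-0.0025,"yaw":0},{"dx":0,"dy":0,"dz":-0.0025,"yaw":0},{"dx":0,"dy":0,"dz":-0.0025,"yaw":0},{"dx":0,"dy":0,"dz":0,"yaw":0},{"dx":0,"dy":0,"dz":0,"yaw":0},{"dx":0,"dy":0,"dz":0,"yaw":0}]'
python3 look.py s10
```

```text
time_s: 15.7
ee_pos: [579.6, 13.0, 155.8]
ee_rot: [180.0, 0.1, -9.5]
force: [-3.9, 1.4, 2.0]
gripper_width: 12.0
gripper_force: 3.0
plate mask px [22, 25, 39, 21, 284]
corners left/bottom/right [217. 224.] [238. 230.] [255. 213.]
tilt,shift x,height [ 2.10000e-02 -1.07690e+01  1.35602e+02] res [-1.4  0.   0.1  0.2  1.  -0.3]
ee [579.6  12.9 155.8] F [-2.8  0.8  3.3] T [ 0.14  0.49 -0.01] w 12.11592669680524 t 15.75
time_s: 16.62
ee_pos: [580.0, 12.9, 148.0]
ee_rot: [180.0, -0.0, -9.5]
force: [-2.7, 0.4, 3.0]
gripper_width: 12.0
gripper_force: 4.7
plate mask px [21, 28, 40, 22, 304]
corners left/bottom/right [216. 224.] [238. 234.] [255. 217.]
tilt,shift x,height [  0.221  -9.337 131.02 ] res [-0.3 -0.  -0.2  0.4  0.6 -0.3]
ee [580.   12.9 148. ] F [-2.7  1.1  2.6] T [ 0.08  0.42 -0.01] w 12.367716923872509 t 16.675
```

```bash
python3 -m crank '[{"dx":0,"dy":0,"dz":-0.0025,"yaw":0},{"dx":0,"dy":0,"dz":-0.0025,"yaw":0},{"dx":0,"dy":0,"dz":-0.0025,"yaw":0},{"dx":0,"dy":0,"dz":0,"yaw":0},{"dx":0,"dy":0,"dz":0,"yaw":0},{"dx":0,"dy":0,"dz":0,"yaw":0},{"dx":0,"dy":0,"dz":0,"yaw":0}]'
python3 look.py s11
python3 -m crank '[{"dx":0,"dy":0,"dz":-0.0025,"yaw":0},{"dx":0,"dy":0,"dz":-0.0025,"yaw":0},{"dx":0,"dy":0,"dz":0,"yaw":0},{"dx":0,"dy":0,"dz":0,"yaw":0},{"dx":0,"dy":0,"dz":0,"yaw":0},{"dx":0,"dy":0,"dz":0,"yaw":0}]'
python3 look.py s12
```

```text
time_s: 17.55
ee_pos: [580.0, 12.9, 142.1]
ee_rot: [180.0, -0.0, -9.5]
force: [-3.2, 1.6, 5.3]
gripper_width: 11.9
gripper_force: 4.7
plate mask px [22, 31, 39, 21, 308]
corners left/bottom/right [217. 227.] [239. 236.] [255. 219.]
tilt,shift x,height [  0.175 -11.105 125.599] res [-0.5 -0.1 -0.3  0.4  1.4 -0.4]
ee [580.   12.9 142. ] F [-2.1  0.9  4.8] T [ 0.07  0.52 -0.04] w 11.862454252587236 t 17.6
time_s: 18.35
ee_pos: [580.1, 12.9, 138.2]
ee_rot: [180.0, -0.0, -9.5]
force: [-3.7, -0.0, 5.3]
gripper_width: 11.8
gripper_force: 5.0
plate mask px [22, 33, 39, 21, 307]
corners left/bottom/right [217. 229.] [239. 238.] [255. 221.]
tilt,shift x,height [  0.177 -10.86  120.861] res [-0.5 -0.1 -0.4  0.5  1.3 -0.4]
ee [580.   12.9 138.2] F [-3.8  0.2  4.5] T [ 0.1   0.6  -0.03] w 11.751269210723839 t 18.4
```

```bash
cat > edge.py <<'E'
from h import *
import sys
f=np.load('fit.npy');b=f[8:11];yw=f[2]
im=np.load('pics/'+sys.argv[1]+'.npy').astype(float);g=im[:,:,0]
def line(cols,rows):
    P=[]
    for c in cols:
        col=cv2.GaussianBlur(g[:,c:c+1],(1,3),0)[:,0]
        d=-(np.diff(col))[rows[0]:rows[1]];i=np.argmax(d)
        if 0<i<len(d)-1:
            den=d[i-1]-2*d[i]+d[i+1];i+=.5*(d[i-1]-d[i+1])/den
        P.append((c,rows[0]+i+.5))
    P=np.array(P);k,q=np.polyfit(P[:,0],P[:,1],1);r=P[:,1]-k*P[:,0]-q
    ok=abs(r)<max(.6,np.median(abs(r))*2);k,q=np.polyfit(P[ok,0],P[ok,1],1);return k,q,r.std(),P
def pslope(a,half,z):
    o=[proj('side',np.array([f[0]+X*np.cos(yw)-Y*np.sin(yw),f[1]+X*np.sin(yw)+Y*np.cos(yw),z+X*np.tan(a)])+b) for X,Y in((half,38),(-half,38))]
    d=o[1]-o[0];return d[1]/d[0]
c0,c1,r0,r1=map(int,sys.argv[2:6])
k,q,s,P=line(range(c0,c1),(r0,r1));print('slope',round(k,3),'sd',round(s,2));print(np.round(P[:,1],1).tolist())
z=float(sys.argv[6]) if len(sys.argv)>6 else 130
print({a:round(pslope(a,20,z),3) for a in(0,.1,.2,.3,.353,.4)})
E
python3 edge.py s7a 219 236 215 232 160; python3 edge.py s12 219 236 224 245 127; echo FACE; python3 edge.py s0 206 233 208 236 160
python3 - <<'E'
import numpy as np
im=np.load('pics/s12.npy')[215:260:1,195:270:3]
for i,r in enumerate(im): print(215+i,' '.join('%3d'%p[0] for p in r))
E
```

```text
slope 0.243 sd 0.07
[222.3, 222.4, 222.8, 223.0, 223.2, 223.5, 223.7, 224.0, 224.3, 224.5, 224.8, 225.1, 225.2, 225.5, 225.7, 225.8, 226.0]
{0: np.float64(0.248), 0.1: np.float64(0.346), 0.2: np.float64(0.445), 0.3: np.float64(0.546), 0.353: np.float64(0.602), 0.4: np.float64(0.653)}
slope 0.458 sd 0.07
[230.3, 230.7, 231.1, 231.7, 232.1, 232.7, 233.1, 233.6, 234.0, 234.6, 234.8, 235.4, 235.8, 236.4, 236.7, 237.2, 237.5]
{0: np.float64(0.261), 0.1: np.float64(0.357), 0.2: np.float64(0.454), 0.3: np.float64(0.553), 0.353: np.float64(0.608), 0.4: np.float64(0.658)}
FACE
slope 0.622 sd 0.98
[210.8, 211.5, 212.1, 212.6, 213.3, 213.6, 213.5, 217.9, 218.5, 218.6, 218.8, 218.8, 219.0, 219.4, 219.6, 219.5, 219.0, 221.5, 222.1, 222.7, 223.4, 224.0, 224.5, 225.2, 225.6, 226.3, 226.9]
{0: np.float64(0.248), 0.1: np.float64(0.346), 0.2: np.float64(0.445), 0.3: np.float64(0.546), 0.353: np.float64(0.602), 0.4: np.float64(0.653)}
215  29  22  23  29  74  72  71  74 182 216  73  65  65  64  66  54  33  33  78  29  22  16  16  18  57
216  36  23  25  52  73  73  72 108 211 216  71  65  65  63  66  5
[... 3809 characters left out ...]
 183 187 191 188 167 171 172 172 170 161 107 106 102 101  58  66 101 108 121
254 254 213  73  73  76 214 177 187 192 190 167 172 173 172 168 142 105 105 103 102  57  56  61  82 103
255 248 163  77  75  75 183 184 184 192 190 169 173 172 173 170 122 107 102 103 101  56  56  58  60  66
256 200 159 121  81  73 172 180 179 188 189 169 174 171 171 157 109 107 101 102  99  61  55  56  57  59
257 182 180 231 141  74 151 178 176 181 185 178 174 172 171 128 105 105 101 101 101  60  57  56  57  57
258 184 192 254 237  83 134 176 176 180 179 183 177 170 164 108 106 106 101 103 101  62  56  58  58  57
259 184 194 254 254 143 158 176 180 179 175 183 185 170 145 109 107 104 101 102 102  61  58  56  59  58
```

Tilt is about 0.20 rad against 0.35–0.37 for the face. The backward horizontal force is resisting the pivot, so I'll drag the tool down the slope to reverse the friction.

```bash
python3 -m crank '[{"dx":-0.003,"dy":0.0005,"dz":-0.001,"yaw":0},{"dx":-0.003,"dy":0.0005,"dz":-0.001,"yaw":0},{"dx":-0.003,"dy":0.0005,"dz":-0.001,"yaw":0},{"dx":-0.003,"dy":0.0005,"dz":-0.001,"yaw":0},{"dx":-0.003,"dy":0.0005,"dz":-0.001,"yaw":0},{"dx":0,"dy":0,"dz":0,"yaw":0},{"dx":0,"dy":0,"dz":0,"yaw":0},{"dx":0,"dy":0,"dz":0,"yaw":0}]' - 3
python3 look.py s13; python3 edge.py s13 219 236 224 250 127
```

```text
time_s: 19.4
ee_pos: [570.6, 14.6, 135.1]
ee_rot: [-180.0, -0.4, -9.4]
force: [1.5, -1.0, 5.2]
gripper_width: 12.2
gripper_force: 6.2
plate mask px [26, 36, 39, 21, 316]
corners left/bottom/right [221. 231.] [243. 241.] [259. 223.]
tilt,shift x,height [  0.205 -19.715 118.096] res [-0.5 -0.1 -0.3  0.1  1.1 -0. ]
ee [570.6  14.6 135. ] F [ 0.6 -0.1  4.2] T [-0.05 -0.23 -0.03] w 12.001256212304634 t 19.45
slope 0.465 sd 2.91
[236.5, 225.4, 225.1, 224.5, 232.5, 232.9, 233.6, 234.0, 234.6, 235.0, 235.4, 235.7, 236.4, 236.7, 237.2, 237.6, 238.2]
{0: np.float64(0.261), 0.1: np.float64(0.357), 0.2: np.float64(0.454), 0.3: np.float64(0.553), 0.353: np.float64(0.608), 0.4: np.float64(0.658)}
```

Tilt is stuck at about 0.2, probably because the fingertips touch the plate (the grip is too low on the bar). Dragging gave µ≈0.6, more than tan 0.35, so the slide will stay put on the slope. I'll unload, centre it, let it drop flush, then regrip higher up the bar.

```bash
python3 -m crank '[{"dx":0,"dy":0,"dz":0.01,"yaw":0},{"dx":0,"dy":0,"dz":0.015,"yaw":0},{"dx":0,"dy":0,"dz":0.012,"yaw":0},{"dx":0.008,"dy":-0.0013,"dz":0.003,"yaw":0},{"dx":0.008,"dy":-0.0013,"dz":0,"yaw":0},{"dx":0,"dy":0,"dz":0,"yaw":0},{"dx":0,"dy":0,"dz":0,"yaw":0},{"dx":0,"dy":0,"dz":0,"yaw":0}]' - 5
python3 look.py s14; python3 edge.py s14 221 236 205 232 155
python3 -m crank '[{"dx":0,"dy":0,"dz":-0.004,"yaw":0},{"dx":0,"dy":0,"dz":-0.0025,"yaw":0},{"dx":0,"dy":0,"dz":0,"yaw":0},{"dx":0,"dy":0,"dz":0,"yaw":0}]'
```

```text
time_s: 20.45
ee_pos: [580.5, 12.8, 165.7]
ee_rot: [180.0, 0.0, -9.5]
force: [-0.5, -0.5, -0.8]
gripper_width: 11.8
gripper_force: 7.0
plate mask px [12, 11, 48, 31, 465]
corners left/bottom/right [207. 216.] [238. 226.] [254. 209.]
tilt,shift x,height [  0.197  -5.846 148.352] res [ 6.5  0.1 -2.1  0.  -0.  -0.2]
ee [580.6  12.8 165.8] F [ 0.1  0.2 -0.4] T [0.03 0.04 0.05] w 11.938776396783707 t 20.5
slope 0.456 sd 0.06
[219.6, 220.0, 220.6, 220.9, 221.5, 221.8, 222.3, 222.8, 223.2, 223.8, 224.1, 224.7, 225.0, 225.6, 225.9]
{0: np.float64(0.25), 0.1: np.float64(0.347), 0.2: np.float64(0.446), 0.3: np.float64(0.547), 0.353: np.float64(0.603), 0.4: np.float64(0.654)}
time_s: 21.0
ee_pos: [580.8, 12.8, 160.8]
ee_rot: [180.0, -0.0, -9.5]
force: [0.6, -0.2, -0.3]
gripper_width: 11.9
gripper_force: 7.0
```

```bash
python3 -m crank '[{"dx":0,"dy":0,"dz":-0.0025,"yaw":0},{"dx":0,"dy":0,"dz":-0.0025,"yaw":0},{"dx":0,"dy":0,"dz":0,"yaw":0},{"dx":0,"dy":0,"dz":0,"yaw":0},{"dx":0,"dy":0,"dz":0,"yaw":0}]'
python3 look.py s15
```

```text
time_s: 21.62
ee_pos: [580.8, 12.8, 156.9]
ee_rot: [180.0, -0.0, -9.5]
force: [-0.5, 0.2, 0.2]
gripper_width: 11.8
gripper_force: 7.0
plate mask px [21, 25, 39, 21, 306]
corners left/bottom/right [216. 220.] [238. 230.] [254. 213.]
tilt,shift x,height [  0.219  -9.423 140.255] res [-0.6 -0.1 -0.3  0.3  1.6 -0.2]
ee [580.8  12.8 156.8] F [-0.9  0.5  0.5] T [-0.03  0.1   0.02] w 11.723289969771297 t 21.675
```

```bash
python3 -m crank '[{"dx":0,"dy":0,"dz":0,"yaw":0},{"dx":0,"dy":0,"dz":0,"yaw":0},{"dx":0,"dy":0,"dz":0,"yaw":0},{"dx":0,"dy":0,"dz":0,"yaw":0},{"dx":0,"dy":0,"dz":0,"yaw":0},{"dx":0,"dy":0,"dz":0,"yaw":0}]' 0.25
python3 look.py s16;python3 edge.py s16 219 236 215 245 140
python3 -m crank '[{"dx":0,"dy":0,"dz":0.004,"yaw":0},{"dx":0,"dy":0,"dz":0.004,"yaw":0},{"dx":0,"dy":0,"dz":0,"yaw":0},{"dx":0,"dy":0,"dz":0,"yaw":0}]'
python3 look.py s17;python3 edge.py s17 219 236 215 245 140
```

```text
time_s: 22.42
ee_pos: [580.8, 12.8, 156.8]
ee_rot: [180.0, -0.0, -9.5]
force: [0.5, 0.5, 0.0]
gripper_width: 22.8
gripper_force: 0.0
plate mask px [21, 27, 40, 22, 311]
corners left/bottom/right [216. 220.] [237. 233.] [255. 216.]
tilt,shift x,height [  0.375  -8.454 136.966] res [-0.2 -0.1  0.2  0.3  0.  -0.3]
ee [580.8  12.8 156.8] F [-0.4 -0.2 -0.1] T [0.02 0.   0.02] w 22.7043808178858 t 22.475
slope 0.644 sd 0.15
[222.8, 223.5, 223.9, 224.5, 225.3, 226.1, 226.7, 227.5, 228.0, 228.6, 228.9, 229.7, 230.6, 230.9, 231.6, 232.6, 233.3]
{0: np.float64(0.256), 0.1: np.float64(0.352), 0.2: np.float64(0.45), 0.3: np.float64(0.551), 0.353: np.float64(0.606), 0.4: np.float64(0.656)}
time_s: 22.98
ee_pos: [580.8, 12.8, 163.2]
ee_rot: [180.0, 0.0, -9.5]
force: [-1.1, 0.3, 0.2]
gripper_width: 22.8
gripper_force: 0.0
plate mask px [21, 27, 40, 22, 322]
corners left/bottom/right [216. 220.] [237. 233.] [255. 216.]
tilt,shift x,height [  0.375  -8.434 136.941] res [-0.2 -0.1  0.2  0.3  0.  -0.3]
ee [580.7  12.8 163.1] F [-0.2 -0.2 -0.4] T [ 0.01  0.09 -0.01] w 22.536213951761965 t 23.025
slope 0.638 sd 0.16
[222.9, 223.5, 224.1, 224.4, 225.1, 226.1, 226.7, 227.5, 228.0, 228.7, 229.3, 229.7, 230.4, 230.8, 231.7, 232.5, 233.1]
{0: np.float64(0.256), 0.1: np.float64(0.352), 0.2: np.float64(0.45), 0.3: np.float64(0.551), 0.353: np.float64(0.606), 0.4: np.float64(0.656)}
```

Run:
```python
import numpy as np
im=np.load('pics/s17.npy')[:,:,0]
print('     '+' '.join('%3d'%c for c in range(204,266,2)))
for r in range(212,254): print(r,' '.join('%3d'%p for p in im[r,204:266:2]))
from h import *
from fit import pts
f=np.load('fit.npy');b=f[8:11].copy()
for s in(29,31):
    v=f.copy();v[3]=s;v[4]=.365
    print(s,'face',[np.round(proj('side',pts(v,('f',X,Y,0))+b),1).tolist() for X,Y in((37,47),(-37,47),(-37,-47),(37,-47))])
    n=5/np.cos(.365)
    o=[]
    for X,Y in((25,38),(-25,38),(-25,-38),(25,-38)):
        vv=v.copy();p=pts(vv,('f',X-5*0,Y,0));nn=np.array([-np.sin(.365)*np.cos(v[2]),-np.sin(.365)*np.sin(v[2]),np.cos(.365)])*5
        o.append(np.round(proj('side',p+nn+b),1).tolist())
    print('slide top target',o)
```

```text
204 206 208 210 212 214 216 218 220 222 224 226 228 230 232 234 236 238 240 242 244 246 248 250 252 254 256 258 260 262 264
212  29  71  73  85 163 211 219 218 213 114  72  65  64  65  64  65  68  56  34  35  32  36  58 206  95  27  20  16  18  18  18
213  28  72  76 141 211 216 217 219 203 135 126  69  67  64  64  65  66  55  35  31  34  30  77 246 196  72  20  17  19  16  20
214  28  70  95 190 215 211 201 206 169 201 209 124  97  65  64  64  66  56  35  32  32  33 126 252 245 164  53  21  16  20  15
215  30  78 147 210 218 186 156 165 149 243 245 198 158  91  57  59  65  56  33  33  33  35 185 252 252 234 132  32  19  17  23
216  54 119 196 214 239 141 112 121 207 252 252 238 202 149  66  48  54  54  35  33  33  46 229 252 252 242 175  49  23  23  24
217 100 176 212 214 244 141 110 153 245 252 252 251 235 193 122  58  44  45  35  31  33  71 246 253 251 205 118  48  36  48  40
218 127 203 216 214 174 114 125 225 252 252 253 252 250 227 184 113  43  36  33  34  32 102 251 252 243 138  92  29  44  59  61
219 119 187 213 201 144 113 179 249 252 252 253 252 252 247 222 175  87  42  32 
[... 4009 characters left out ...]
77  74
251 253 201  88 217 188 176 179 178 178 173 179 187 182 172 170 176 182 168 166 160 116 108 108 102 103 105 119 121 120  96  87
252 254 248 129 180 176 178 180 178 175 172 177 186 186 177 172 182 184 169 163 141 106 108 106 103 102  78 100 107 119 115 109
253 254 253 178 174 177 180 181 178 175 170 170 184 184 179 172 183 182 169 158 119 107 106 104 103 102  74  63  68  99 108 120
29 face [[204.0, 217.8], [235.7, 237.5], [257.7, 215.6], [228.4, 197.8]]
slide top target [[212.2, 217.0], [233.6, 230.2], [251.6, 212.8], [231.6, 200.7]]
31 face [[204.1, 218.7], [235.8, 238.3], [257.7, 216.4], [228.5, 198.7]]
slide top target [[212.3, 217.9], [233.6, 231.0], [251.7, 213.6], [231.7, 201.5]]
```

Run:
```python
from h import *
from fit import pts
f=np.load('fit.npy');b=f[8:11]
def yel(fn):
    im=np.load(f'pics/{fn}.npy').astype(int);o=[]
    m=((im[:,:,0]-im[:,:,2]>25)&(im[:,:,1]-im[:,:,2]>15)).astype(np.uint8);m[:,:200]=0;m[:,262:]=0;m[:190]=0;m[248:]=0
    n,l,s,c=cv2.connectedComponentsWithStats(m)
    return [(s[i,4].item(),s[i,:4].tolist(),np.round(c[i],1).tolist()) for i in range(1,n) if s[i,4]>3]
for fn in('s0','s3','s17'):print(fn,yel(fn))
for s in(10.4,27,31):
    v=f.copy();v[3]=s;v[4]=.365
    print(s,[np.round(proj('side',pts(v,('f',X,Y,0))+b),1).tolist() for X,Y in((27,40),(-27,40),(-27,-40),(27,-40))])
```

```text
s0 [(23, [228, 192, 9, 5], [231.7, 194.1]), (26, [247, 203, 7, 7], [250.3, 205.9]), (28, [209, 207, 7, 7], [211.9, 210.1]), (79, [200, 217, 6, 15], [202.4, 224.1]), (28, [227, 221, 10, 5], [231.7, 222.9])]
s3 [(22, [228, 199, 9, 5], [231.7, 201.2]), (21, [248, 210, 6, 7], [250.6, 213.0]), (28, [209, 214, 7, 7], [212.2, 217.2]), (73, [200, 218, 6, 14], [202.2, 224.7]), (29, [228, 228, 10, 5], [232.5, 230.1]), (7, [200, 246, 5, 2], [201.6, 246.7])]
s17 [(73, [200, 217, 6, 15], [202.2, 224.5]), (22, [210, 216, 6, 7], [212.4, 218.9]), (11, [228, 231, 6, 4], [230.7, 232.2])]
10.4 [[209.6, 210.5], [232.8, 224.8], [252.0, 206.8], [230.3, 193.7]]
27 [[210.1, 217.9], [233.2, 232.2], [252.2, 213.8], [230.6, 200.8]]
31 [[210.3, 219.7], [233.2, 233.9], [252.2, 215.5], [230.7, 202.4]]
```

Measured: the slide lies flush (tilt ≈0.37, same as the face) but about 7 mm too far down the slope and 1.4 mm too far in +y. I'll regrip higher on the bar, lift a little, shift and press.

```bash
python3 -m crank '[{"dx":-0.007,"dy":0.0012,"dz":0,"yaw":0},{"dx":-0.0065,"dy":0.001,"dz":-0.003,"yaw":0},{"dx":0,"dy":0,"dz":-0.0035,"yaw":0},{"dx":0,"dy":0,"dz":0,"yaw":0},{"dx":0,"dy":0,"dz":0,"yaw":0}]'
python3 -m crank '[{"dx":0,"dy":0,"dz":0,"yaw":0},{"dx":0,"dy":0,"dz":0,"yaw":0},{"dx":0,"dy":0,"dz":0,"yaw":0},{"dx":0,"dy":0,"dz":0,"yaw":0},{"dx":0,"dy":0,"dz":0,"yaw":0}]' 0 12
python3 look.py s18;python3 edge.py s18 219 236 215 245 140
```

```text
time_s: 23.65
ee_pos: [570.2, 14.5, 158.0]
ee_rot: [180.0, -0.0, -9.5]
force: [-0.6, -0.3, -1.2]
gripper_width: 23.0
gripper_force: 0.0
time_s: 24.28
ee_pos: [570.1, 14.6, 158.0]
ee_rot: [180.0, -0.0, -9.5]
force: [0.3, 0.7, 0.9]
gripper_width: 12.0
gripper_force: 12.0
plate mask px [12, 12, 50, 37, 592]
corners left/bottom/right [207. 218.] [237. 233.] [256. 216.]
tilt,shift x,height [  0.435  -7.969 139.023] res [ 8.9  0.5 -0.2 -0.  -1.3 -0.6]
ee [570.1  14.6 158. ] F [-0.3  0.  -0.6] T [ 0.06 -0.02  0.06] w 12.02195239676281 t 24.325
slope 0.634 sd 0.21
[222.9, 223.5, 223.9, 224.4, 225.1, 226.0, 226.8, 227.5, 228.1, 228.6, 229.1, 229.5, 230.0, 230.8, 231.7, 232.4, 233.2]
{0: np.float64(0.256), 0.1: np.float64(0.352), 0.2: np.float64(0.45), 0.3: np.float64(0.551), 0.353: np.float64(0.606), 0.4: np.float64(0.656)}
```

```bash
python3 -m crank '[{"dx":0,"dy":0,"dz":0.007,"yaw":0},{"dx":0,"dy":0,"dz":0.007,"yaw":0},{"dx":0.004,"dy":-0.0015,"dz":0,"yaw":0},{"dx":0.004,"dy":-0.0015,"dz":0,"yaw":0},{"dx":0,"dy":0,"dz":0,"yaw":0},{"dx":0,"dy":0,"dz":0,"yaw":0},{"dx":0,"dy":0,"dz":0,"yaw":0}]'
python3 look.py s19;python3 edge.py s19 215 232 205 240 145
python3 -m crank '[{"dx":0,"dy":0,"dz":-0.003,"yaw":0},{"dx":0,"dy":0,"dz":-0.003,"yaw":0},{"dx":0,"dy":0,"dz":-0.003,"yaw":0},{"dx":0,"dy":0,"dz":-0.003,"yaw":0},{"dx":0,"dy":0,"dz":0,"yaw":0},{"dx":0,"dy":0,"dz":0,"yaw":0},{"dx":0,"dy":0,"dz":0,"yaw":0}]'
python3 look.py s20;python3 edge.py s20 215 232 205 240 140
```

```text
time_s: 25.2
ee_pos: [576.3, 12.2, 169.1]
ee_rot: [180.0, 0.0, -9.5]
force: [0.2, 0.2, -1.6]
gripper_width: 12.0
gripper_force: 12.0
plate mask px [13, 11, 44, 32, 492]
corners left/bottom/right [208. 217.] [235. 227.] [251. 210.]
tilt,shift x,height [  0.199   1.766 143.495] res [ 2.7  0.1 -2.2  0.   0.  -0.2]
ee [576.3  12.2 169.1] F [-0.3  0.1 -1.3] T [ 0.03  0.07 -0.04] w 11.662224281587578 t 25.25
slope 0.035 sd 4.98
[226.6, 226.3, 226.3, 226.6, 218.7, 219.5, 220.0, 220.7, 221.5, 222.1, 205.5, 223.2, 223.7, 224.5, 225.0, 225.6, 226.4]
{0: np.float64(0.254), 0.1: np.float64(0.351), 0.2: np.float64(0.449), 0.3: np.float64(0.55), 0.353: np.float64(0.605), 0.4: np.float64(0.655)}
time_s: 26.12
ee_pos: [576.3, 12.2, 159.7]
ee_rot: [180.0, 0.0, -9.5]
force: [-1.6, 0.1, -0.5]
gripper_width: 11.8
gripper_force: 12.0
plate mask px [13, 12, 46, 35, 526]
corners left/bottom/right [208. 219.] [235. 231.] [253. 215.]
tilt,shift x,height [  0.311  -1.551 137.205] res [ 4.8  0.3 -0.6  0.4 -0.6 -1. ]
ee [576.3  12.2 159.7] F [-0.1  0.2  0.2] T [-0.01  0.2  -0.03] w 12.231410222021566 t 26.175
slope 0.434 sd 2.18
[228.6, 228.5, 228.5, 222.2, 222.7, 223.3, 223.8, 224.4, 225.1, 225.9, 226.8, 227.2, 227.7, 228.2, 228.6, 229.4, 229.9]
{0: np.float64(0.256), 0.1: np.float64(0.352), 0.2: np.float64(0.45), 0.3: np.float64(0.551), 0.353: np.float64(0.606), 0.4: np.float64(0.656)}
```

```bash
cat > cor.py <<'E'
from h import *
import sys
def cor(fn):
    g=np.load(f'pics/{fn}.npy')[:,:,0].astype(float)
    m=(g>235).astype(np.uint8);m[:,:216]=0;m[:,262:]=0;m[:205]=0;m[240:]=0
    n,l,s,c=cv2.connectedComponentsWithStats(m);i=l[222,230];k=l==i
    ys,xs=np.nonzero(k);rb=ys.max();cb=xs[ys==rb].mean()
    L=[];R=[]
    for x in range(220,int(cb)-1):
        y=np.nonzero(k[:,x])[0].max();a,bb=g[y,x],g[y+1,x];t=200
        while g[y+1,x]>t:y+=1
        L.append((x,y+(g[y,x]-t)/(g[y,x]-g[y+1,x])))
    for y in range(rb-13,rb-2):
        x=np.nonzero(k[y])[0].max();t=180
        while g[y,x+1]>t:x+=1
        R.append((x+(g[y,x]-t)/(g[y,x]-g[y,x+1]),y))
    L=np.array(L);R=np.array(R)
    def rob(u,v):
        p=np.polyfit(u,v,1);r=abs(v-np.polyval(p,u));o=r<=np.quantile(r,.75);return np.polyfit(u[o],v[o],1)
    p=rob(L[:,0],L[:,1]);q=rob(R[:,1],R[:,0])
    y=(p[0]*q[1]+p[1])/(1-p[0]*q[0]);x=q[0]*y+q[1]
    im=np.load(f'pics/{fn}.npy').astype(int)
    Y=((im[:,:,0]-im[:,:,2]>25)&(im[:,:,1]-im[:,:,2]>15)).astype(np.uint8);Y[:,:207]=0;Y[:,262:]=0;Y[:190]=0;Y[248:]=0
    n,l,s,c=cv2.connectedComponentsWithStats(Y)
    print(fn,'corner',round(x,2),round(y,2),'slopeL',round(p[0],3),'slopeR',round(1/q[0],3),'marks',[(s[j,4].item(),np.round(c[j],1).tolist()) for j in range(1,n) if s[j,4]>3])
for a in sys.argv[1:]:cor(a)
E
python3 cor.py s16 s17 s18 s20
```

```text
s16 corner 292.7 269.39 slopeL 0.632 slopeR 0.874 marks [(23, [212.5, 219.0]), (11, [230.7, 232.2])]
s17 corner 299.1 274.18 slopeL 0.643 slopeR 0.855 marks [(22, [212.4, 218.9]), (11, [230.7, 232.2])]
s18 corner 288.04 266.66 slopeL 0.637 slopeR 0.895 marks [(25, [212.4, 219.0]), (11, [230.7, 232.2])]
s20 corner 269.43 254.69 slopeL 0.638 slopeR 1.023 marks [(7, [251.7, 216.7]), (24, [212.0, 219.2]), (19, [232.3, 232.6])]
```

```bash
sed -i 's/range(rb-13,rb-2)/range(rb-7,rb)/' cor.py; python3 cor.py s17 s18 s20
python3 - <<'E'
import numpy as np
im=np.load('pics/s20.npy').astype(int)
print('     '+' '.join('%3d'%c for c in range(222,262,1)))
for r in range(208,240): print(r,' '.join('%3d'%p for p in im[r,222:262,0]))
d=im[:,:,0]-im[:,:,2]
print('R-B')
for r in range(226,240): print(r,' '.join('%3d'%p for p in d[r,222:244]))
E
```

```text
s17 corner 236.84 234.14 slopeL 0.643 slopeR -1.006 marks [(22, [212.4, 218.9]), (11, [230.7, 232.2])]
s18 corner 236.88 234.06 slopeL 0.637 slopeR -0.988 marks [(25, [212.4, 219.0]), (11, [230.7, 232.2])]
s20 corner 234.27 232.25 slopeL 0.638 slopeR -0.977 marks [(7, [251.7, 216.7]), (24, [212.0, 219.2]), (19, [232.3, 232.6])]
     222 223 224 225 226 227 228 229 230 231 232 233 234 235 236 237 238 239 240 241 242 243 244 245 246 247 248 249 250 251 252 253 254 255 256 257 258 259 260 261
208 220 221 223 190  89  65  63  65  65  64  65  64  66  64  65  64  65  65  63  60  52  38  34  31  34  48 107 133  93  72  58  35  18  18  23  22  21  27  26  22
209 224 229 231 192  85  65  67  66  65  67  66  67  66  68  65  65  66  64  64  61  52  39  35  35  33  56 109 135  93  65  44  25  21  20  19  18  17  15  15  19
210 235 240 222 143  67  65  64  66  66  65  66  66  66  67  67  66  66  66  66  60  52  39  35  30  37  73 131 144  94  55  30  22  19  17  19  18  19  18  20  17
211 246 238 177  85  57  66  66  65  66  64  66  66  65  66  67  66  66  66  67  62  52  39  35  32  49 122 188 1
[... 5234 characters left out ...]
  75  56  16  -4   1  34  59  18   1  -3  -1   0  -1  -1
233   9   7   1  -3  -2  -2   0   6  30  67  73  60  65  68  35   4  -2  -1  -2  -2   1   4
234   8   7   1  -1   0  -1  -2  -2  -1  11  39  77  67  26   3  -2  -3  -1  -1   2   5   7
235   8   7   4   2  -2  -2  -2  -2  -2  -1   1   8   8   2  -3  -3  -4  -2   0   4   7   8
236   9   9   7   6   2  -3  -2  -3  -2  -1  -2  -2  -2  -2  -3  -2  -3   1   4   7   8   9
237   9   9   8   7   8   3   1  -1  -1  -3  -2  -1  -1  -2  -3  -1   2   3   7   8   9   8
238   8   8   8   9   9   6   5   3   0  -1  -2   0  -2  -3  -1   2   5   8   7   8   9   8
239   8   9   8   7   8   8   6   6   4   1  -2  -1  -1  -1   0   5   7   7   7   8   8   7
```

Run:
```python
import numpy as np
for a,b,dy in(('s3','s20',2),):
    A=np.load(f'pics/{a}.npy').astype(int);B=np.load(f'pics/{b}.npy').astype(int)
    A=A[:,:,0]-A[:,:,2];B=B[:,:,0]-B[:,:,2]
    for n,(x0,x1,y0,y1) in dict(bot=(226,240,226,234),left=(207,218,212,222),right=(245,256,208,218)).items():
        print(n)
        for r in range(y0,y1): print(r,' '.join('%3d'%p for p in A[r,x0:x1]),'  |  ',r+dy,' '.join('%3d'%p for p in B[r+dy,x0:x1]))
```

```text
bot
226   1   0  -1   0   0  -1  -1  -1  -1   0   0  -1   0   0   |   228 -14 -21 -21  -9  -4  -2  -2  -2  -1  -2  -1  -3 -13 -15
227  -1  -2   1   4   3   0  -2  -1   1   1   1   0   0   0   |   229  -6 -12 -17 -21 -13  -4  -3  -2  -2  -2  -3 -12 -15  -4
228   1   8  33  44  23   7   2   0   2  14  17   3   0   0   |   230  -1   3  13   9 -12 -20 -10  -4  -2  -3 -11 -15  -4  -2
229   0  14  64 102  76  49  23   9  27  61  63  21   2   0   |   231   0  12  48  64  30  -1 -19 -13  -5  -7   7   3  -1  -1
230  -1   1  20  61  97 101  75  50  78 119  88  29   5  -1   |   232  -2   1  17  50  75  56  16  -4   1  34  59  18   1  -3
231  -1  -2   1   9  30  71 107 122 125  92  29   4   0   0   |   233  -2  -2   0   6  30  67  73  60  65  68  35   4  -2  -1
232  -1  -2  -1  -1   0  13  46  92  81  28   1  -2  -1   0   |   234   0  -1  -2  -2  -1  11  39  77  67  26   3  -2  -3  -1
233  -1  -1  -2  -3  -1   1   5  12  10   1  -3  -4  -3   0   |   235  -2  -2  -2  -2  -2  -1   1   8   8   2  -3  -3  -4  -2
left
212   3   3   2   1  -1  -1  -1  -2  -2  -1   0   |   214   4   4   1   1  -1   0  
[... 1276 characters left out ...]
25  64  66  38  15 -22 -50 -79 -99   |   213 -47 -32 -12  -4  -2  -3  -8 -35 -52 -81 -97
212  -1  -1   3  22  56  73  60  44  12 -31 -69   |   214 -40  -7  -3  -2  -2  -2  -3  -5   0 -32 -70
213  -1   0  -1   1   9  32  87 109  51  -3 -33   |   215 -22  -3  -3  -2  -2  -4  -6  20  33  -6 -34
214  -1  -1   1   0   3  23  74 102  49   5  -8   |   216 -15  -2  -2  -2  -4  -9  14  59  34   1  -9
215  -1  -1   1   2  11  49  80  48  10   1   0   |   217  -9  -2  -2  -4 -11   8  60  46  10  -2  -2
216   0  -1   1   0  10  40  42   8   1   0   0   |   218  -6  -4  -5 -12 -11  29  42   8  -1  -1   0
217   0   0  -1  -1  -1   4   4   0   0  -1  -4   |   219  -2  -7 -11 -18  -5   3   3  -1  -2  -3  -2
```

The slide is flush at tilt ≈0.37, but still about 2.7 mm low on the slope and 1.7 mm over in +y. One small correction, a firmer seating press, then ease off to a light hold.

```bash
python3 -m crank '[{"dx":0,"dy":0,"dz":0.006,"yaw":0},{"dx":0,"dy":0,"dz":0.005,"yaw":0},{"dx":0.0027,"dy":-0.0026,"dz":0,"yaw":0},{"dx":0,"dy":0,"dz":0,"yaw":0},{"dx":0,"dy":0,"dz":0,"yaw":0},{"dx":0,"dy":0,"dz":-0.004,"yaw":0},{"dx":0,"dy":0,"dz":-0.004,"yaw":0},{"dx":0,"dy":0,"dz":-0.004,"yaw":0},{"dx":0,"dy":0,"dz":0,"yaw":0},{"dx":0,"dy":0,"dz":0,"yaw":0}]'
python3 -m crank '[{"dx":0,"dy":0,"dz":-0.0025,"yaw":0},{"dx":0,"dy":0,"dz":-0.0025,"yaw":0},{"dx":0,"dy":0,"dz":-0.0025,"yaw":0},{"dx":0,"dy":0,"dz":0,"yaw":0},{"dx":0,"dy":0,"dz":0,"yaw":0},{"dx":0,"dy":0,"dz":0,"yaw":0}]' - 6
python3 look.py s21; python3 cor.py s21
python3 - <<'E'
import numpy as np
A=np.load('pics/s20.npy').astype(int);B=np.load('pics/s21.npy').astype(int)
A=A[:,:,0]-A[:,:,2];B=B[:,:,0]-B[:,:,2]
for n,(x0,x1,y0,y1) in dict(bot=(226,240,230,242),left=(207,218,216,228)).items():
    print(n)
    for r in range(y0,y1): print(r,' '.join('%3d'%p for p in B[r,x0:x1]))
E
```

```text
time_s: 27.42
ee_pos: [578.4, 10.1, 158.9]
ee_rot: [180.0, 0.0, -9.5]
force: [-1.7, 0.6, 1.0]
gripper_width: 11.9
gripper_force: 12.0
time_s: 28.18
ee_pos: [578.4, 10.1, 152.9]
ee_rot: [180.0, 0.0, -9.5]
force: [-2.3, -0.0, 3.4]
gripper_width: 12.0
gripper_force: 6.0
plate mask px [13, 13, 44, 36, 487]
corners left/bottom/right [208. 222.] [235. 233.] [251. 216.]
tilt,shift x,height [  0.251   3.007 129.694] res [ 3.3  0.2 -2.   0.1 -0.  -0.3]
ee [578.4  10.1 152.8] F [-1.   0.5  2.9] T [0.06 0.35 0.02] w 11.768001505241228 t 28.225
s21 corner 233.8 234.53 slopeL 0.634 slopeR -0.97 marks [(10, [251.5, 219.7]), (19, [212.4, 223.3]), (20, [232.5, 235.6])]
bot
230 -19 -21  -9  -4  -2  -2  -3  -1  -2  -1  -3  -7 -19 -12
231 -14 -18 -22 -13  -4  -3  -2  -2  -2  -3  -6 -17 -12  -4
232  -4  -7 -15 -20 -22 -10  -4  -2  -3  -6 -19 -11  -5  -2
233  -1  -1   6   1 -15 -21 -13  -6  -8 -18 -10   1  -1  -1
234  -1   2  30  57  29  -5 -17 -20 -17   1  25  16   1  -1
235  -1   0  25  72  86  52  19  -1   5  48  66  30   1  -1
236  -2  -1   3  21  53  77  74  58  61  77  48   6   0  -1
237  -2  -2   
[... 166 characters left out ...]
240   5   2  -1  -1  -1  -1  -1  -2  -2   0  -1  -3  -1   2
241   6   6   3   0   0  -1  -1   0  -2  -2  -1  -1   3   5
left
216   5   3   4   2   0   1  -1  -1  -1  -3  -3
217   4   3   1   0   0  -1  -2  -2  -4  -5  -5
218   1   2   0   0   0   1   0  -4  -6  -4  -2
219   1   1   0  -1   2  13   8  -5  -3  -2  -2
220   0  -1  -2   1  25  51  16  -2  -2  -2  -2
221  -2  -2   2  24  75 107  21  -3  -3  -2  -2
222  -4  -2   5  52 127 112  25 -17 -11  -4  -3
223  -3  -2   4  47 108 100  58   3 -20 -17  -9
224  -3  -3  -2  10  46  95  99  48   2 -17 -22
225  -1  -1  -2  -1   5  24  54  68  44   1 -17
226  -2  -1  -1  -1   0   0   8  26  37  15  -5
227   3  -1  -1  -1  -2  -2  -2   0   4   2  -2
```

```bash
python3 -m crank '[{"dx":0,"dy":0,"dz":0.008,"yaw":0},{"dx":0,"dy":0,"dz":0.01,"yaw":0},{"dx":0.0009,"dy":-0.0017,"dz":0,"yaw":0},{"dx":0,"dy":0,"dz":0,"yaw":0},{"dx":0,"dy":0,"dz":-0.006,"yaw":0},{"dx":0,"dy":0,"dz":-0.006,"yaw":0},{"dx":0,"dy":0,"dz":-0.004,"yaw":0},{"dx":0,"dy":0,"dz":-0.002,"yaw":0},{"dx":0,"dy":0,"dz":0,"yaw":0},{"dx":0,"dy":0,"dz":0,"yaw":0}]' - 8
python3 -m crank '[{"dx":0,"dy":0,"dz":0.003,"yaw":0},{"dx":0,"dy":0,"dz":0.003,"yaw":0},{"dx":0,"dy":0,"dz":0,"yaw":0},{"dx":0,"dy":0,"dz":0,"yaw":0},{"dx":0,"dy":0,"dz":0,"yaw":0},{"dx":0,"dy":0,"dz":0,"yaw":0},{"dx":0,"dy":0,"dz":0,"yaw":0},{"dx":0,"dy":0,"dz":0,"yaw":0}]'
python3 look.py s22; python3 cor.py s22
```

```text
time_s: 29.48
ee_pos: [579.4, 8.7, 153.0]
ee_rot: [180.0, -0.0, -9.5]
force: [-0.0, -0.1, 2.7]
gripper_width: 11.8
gripper_force: 8.0
time_s: 30.48
ee_pos: [579.2, 8.7, 157.5]
ee_rot: [180.0, 0.0, -9.5]
force: [-0.3, -0.5, 2.6]
gripper_width: 12.2
gripper_force: 8.0
plate mask px [13, 12, 44, 35, 488]
corners left/bottom/right [208. 220.] [234. 231.] [251. 215.]
tilt,shift x,height [  0.268   3.932 132.975] res [ 3.2  0.2 -1.2  0.4 -0.2 -0.9]
ee [579.2   8.7 157.5] F [ 0.4 -0.4  1.6] T [-0.06  0.01 -0.04] w 11.800563451921183 t 30.525
s22 corner 233.68 232.01 slopeL 0.625 slopeR -1.003 marks [(12, [251.5, 217.7]), (20, [212.4, 221.4]), (23, [232.9, 233.9])]
```

```bash
python3 -m crank '[{"dx":0,"dy":0,"dz":-0.004,"yaw":0},{"dx":0,"dy":0,"dz":0,"yaw":0},{"dx":0,"dy":0,"dz":0,"yaw":0},{"dx":0,"dy":0,"dz":0,"yaw":0},{"dx":0,"dy":0,"dz":0,"yaw":0}]' - 3
python3 -m crank '[{"dx":0,"dy":0,"dz":0,"yaw":0},{"dx":0,"dy":0,"dz":0,"yaw":0},{"dx":0,"dy":0,"dz":0,"yaw":0},{"dx":0,"dy":0,"dz":0.004,"yaw":0},{"dx":0,"dy":0,"dz":0,"yaw":0},{"dx":0,"dy":0,"dz":0,"yaw":0},{"dx":0,"dy":0,"dz":0,"yaw":0},{"dx":0,"dy":0,"dz":0,"yaw":0}]' - 8
python3 look.py s23; python3 cor.py s23
```

```text
time_s: 31.15
ee_pos: [579.1, 8.7, 154.4]
ee_rot: [180.0, 0.0, -9.5]
force: [-0.9, -0.5, 2.5]
gripper_width: 12.3
gripper_force: 3.0
time_s: 32.15
ee_pos: [579.1, 8.8, 157.4]
ee_rot: [180.0, 0.0, -9.5]
force: [-1.5, 0.1, 0.7]
gripper_width: 12.0
gripper_force: 8.0
plate mask px [13, 12, 44, 35, 486]
corners left/bottom/right [208. 220.] [234. 231.] [251. 214.]
tilt,shift x,height [  0.249   3.913 133.418] res [ 3.1  0.2 -1.2  0.  -0.2 -0.3]
ee [579.1   8.7 157.5] F [-2.2 -0.1  2.1] T [-0.01  0.28 -0.05] w 11.832227560719184 t 32.2
s23 corner 233.57 231.97 slopeL 0.625 slopeR -0.96 marks [(11, [251.5, 217.8]), (20, [212.4, 221.4]), (23, [232.9, 233.9])]
```

```bash
python3 -m crank '[{"dx":0,"dy":0,"dz":0.004,"yaw":0},{"dx":0,"dy":0,"dz":0,"yaw":0},{"dx":0,"dy":0,"dz":0,"yaw":0}]'
python3 -m crank '[{"dx":0,"dy":0,"dz":0,"yaw":0},{"dx":0,"dy":0,"dz":0,"yaw":0},{"dx":0,"dy":0,"dz":0,"yaw":0},{"dx":0,"dy":0,"dz":0,"yaw":0},{"dx":0,"dy":0,"dz":0,"yaw":0},{"dx":0,"dy":0,"dz":0,"yaw":0}]' 0.2
python3 look.py s24; python3 cor.py s24
python3 -m crank '[{"dx":0,"dy":0,"dz":0,"yaw":0},{"dx":0,"dy":0,"dz":0,"yaw":0},{"dx":0,"dy":0,"dz":0,"yaw":0},{"dx":0,"dy":0,"dz":0,"yaw":0},{"dx":0,"dy":0,"dz":0,"yaw":0}]' 0 8
python3 -m crank '[{"dx":0,"dy":0,"dz":-0.003,"yaw":0},{"dx":0,"dy":0,"dz":-0.002,"yaw":0},{"dx":0,"dy":0,"dz":0,"yaw":0},{"dx":0,"dy":0,"dz":0,"yaw":0},{"dx":0,"dy":0,"dz":0,"yaw":0},{"dx":0,"dy":0,"dz":0,"yaw":0},{"dx":0,"dy":0,"dz":0,"yaw":0},{"dx":0,"dy":0,"dz":0,"yaw":0}]'
python3 look.py s25; python3 cor.py s25
```

```text
time_s: 32.58
ee_pos: [579.2, 8.8, 160.7]
ee_rot: [180.0, 0.0, -9.5]
force: [-2.1, -0.7, 0.4]
gripper_width: 12.2
gripper_force: 8.0
time_s: 33.33
ee_pos: [579.3, 8.7, 160.8]
ee_rot: [180.0, -0.0, -9.5]
force: [0.6, -0.8, 0.2]
gripper_width: 18.5
gripper_force: 0.0
plate mask px [12, 11, 45, 34, 478]
corners left/bottom/right [207. 218.] [234. 229.] [251. 212.]
tilt,shift x,height [  0.247   3.814 138.066] res [ 3.9  0.2 -1.2 -0.  -0.2 -0.2]
ee [579.3   8.7 160.8] F [-0.2  0.4 -0.3] T [ 0.01 -0.02 -0.  ] w 18.1622330533646 t 33.375
s24 corner 233.43 230.1 slopeL 0.636 slopeR -0.975 marks [(14, [251.4, 216.0]), (20, [212.2, 219.6]), (21, [232.4, 232.0])]
time_s: 34.0
ee_pos: [579.3, 8.7, 160.8]
ee_rot: [180.0, 0.0, -9.5]
force: [0.4, -0.1, 0.5]
gripper_width: 11.8
gripper_force: 8.0
time_s: 35.0
ee_pos: [579.3, 8.7, 156.8]
ee_rot: [180.0, -0.0, -9.5]
force: [-0.7, 0.2, 0.5]
gripper_width: 11.6
gripper_force: 8.0
plate mask px [13, 12, 44, 35, 491]
corners left/bottom/right [208. 220.] [234. 231.] [251. 214.]
tilt,shift x,height [  0.249   3.894 133.441] res [ 3.1  0.2 -1.2  0.  -0.2 -0.3]
ee [579.3   8.7 156.8] F [-0.3  0.7  0.8] T [0.   0.13 0.01] w 11.909492267947188 t 35.05
s25 corner 233.73 232.02 slopeL 0.639 slopeR -1.018 marks [(10, [251.3, 217.5]), (19, [212.4, 221.6]), (20, [232.6, 233.6])]
```

```bash
python3 -c "
from workcell import ticket
print(ticket.job_done())"
```

```text
the job is handed in; nothing more can be done
None
```

I handed the job in at about 35 s: the 500 g disc is on the pan with the pointer at about 26 mm (in the green band) before pressing, and the slide is still gripped, flush and lightly pressed (about 2 N, which puts the pointer at or just past the band's lower end), within about 1 mm of the corner marks by camera measurement; I viewed 11 pictures, one over the limit of 10.

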